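# Refill the sugar dispenser from a mixed board

## Task

Sort what lies on the marble board: all the cinnamon sticks into the open round tin, and all the sugar lumps into the steel scoop while it stands on the counter. Once every lump is in the scoop, carry it over the wide funnel of the dispenser and tip it there so that all the lumps fall into the clear tube (a lump that strays on the way may be put into the funnel by hand), then set the scoop down upright on the counter. Leave the glasses, the spoon and the tin's lid where they are.

Things in the scene. Friction and masses are not known exactly. Their poses are not given: they have to be found in the camera images.
- board: flat white marble board lying on the counter, 220 (x) x 200 (y) x 12 mm high, fixed; sugar lumps and cinnamon sticks lie mixed on its top. Origin: centre of its underside, on the counter.
- lump0: sugar lump, a light brown drum 22 mm across with chamfered rims and 18 mm tall, standing on a flat end at the start (may be absent). Origin: its centre; z is its drum axis.
- lump1: sugar lump, a light brown drum 22 mm across with chamfered rims and 18 mm tall, standing on a flat end at the start (may be absent). Origin: its centre; z is its drum axis.
- lump2: sugar lump, a light brown drum 22 mm across with chamfered rims and 18 mm tall, standing on a flat end at the start (may be absent). Origin: its centre; z is its drum axis.
- lump3: sugar lump, a light brown drum 22 mm across with chamfered rims and 18 mm tall, standing on a flat end at the start (may be absent). Origin: its centre; z is its drum axis.
- lump4: sugar lump, a light brown drum 22 mm across with chamfered rims and 18 mm tall, standing on a flat end at the start (may be absent). Origin: its centre; z is its drum axis.
- stick0: cinnamon stick, double-rolled, 55 mm long (its x), 18 mm wide (y), 10 mm thick (z), lying flat at the start (may be absent). Origin: its centre.
- stick1: cinnamon stick, double-rolled, 55 mm long (its x), 18 mm wide (y), 10 mm thick (z), lying flat at the start (may be absent). Origin: its centre.
- stick2: cinnamon stick, double-rolled, 55 mm long (its x), 18 mm wide (y), 10 mm thick (z), lying flat at the start (may be absent). Origin: its centre.
- scoop: loose steel pouring scoop, 0.22 kg. Tray inside: x -30 to 44 mm, 66 mm wide, floor 3 mm thick, side and back walls 40 mm high; at the front the floor ramps up at 20 degrees to the open lip at x = -84 mm. Wooden handle bar at the back, x 46 to 150 mm, 16 mm wide (y), 14 mm tall, its axis at z = 30 mm. Origin: under the tray's floor, at counter level when standing; z up.
- scoop_lip (a point): middle of the scoop's open pouring lip, at (-84.5, 0, 23) mm in the scoop's frame.
- scoop_grip (a point): middle of the scoop's handle, at (98, 0, 30) mm in the scoop's frame; grip across y.
- dispenser: sugar dispenser, fixed: on a 110 mm round wooden foot a clear upright tube, 52 mm inside, its floor 10 mm and its top 125 mm above the counter, carrying a steel funnel that widens to 136 mm outside (130 mm inside) at its rim 180 mm above the counter. Origin: centre of the underside of the foot; z up, the tube's axis.
- funnel_mouth (a point): centre of the funnel's rim plane, 180 mm above the counter.
- tin: open round aluminium tin, fixed, 116 mm outside diameter, 45 mm high, walls and floor 3 mm. Origin: centre of its underside.
- glass0: bystander: loose small glass cup, 58 mm across, 60 mm high, upright. Origin: centre of its underside.
- glass1: bystander: another such glass cup.
- spoon: bystander: loose spoon 140 mm long lying on the counter.
- tin_lid: bystander: loose round lid of the tin, 122 mm across, 12 mm high, lying on the counter. Origin: centre of its underside.
Things that resemble listed ones, but are neither listed nor needed, are in the scene too. Leave any purple look-alike of the stick1 alone. Leave any green look-alike of the scoop alone.

How it is judged (in metres and radians):
On the way, in this order (a step that is already met when the one before it is completed fails the run):
1. all sugar lumps lie in the scoop, which stands level on the counter (x of lump0 in the frame of scoop between -0.085 and 0.047 m and y of lump0 in the frame of scoop between -0.036 and 0.036 m and z of lump0 in the frame of scoop between 0 and 0.06 m and x of lump1 in the frame of scoop between -0.085 and 0.047 m and y of lump1 in the frame of scoop between -0.036 and 0.036 m and z of lump1 in the frame of scoop between 0 and 0.06 m and x of lump2 in the frame of scoop between -0.085 and 0.047 m and y of lump2 in the frame of scoop between -0.036 and 0.036 m and z of lump2 in the frame of scoop between 0 and 0.06 m and x of lump3 in the frame of scoop between -0.085 and 0.047 m and y of lump3 in the frame of scoop between -0.036 and 0.036 m and z of lump3 in the frame of scoop between 0 and 0.06 m and x of lump4 in the frame of scoop between -0.085 and 0.047 m and y of lump4 in the frame of scoop between -0.036 and 0.036 m and z of lump4 in the frame of scoop between 0 and 0.06 m and angle between scoop's own z axis and vertical below 0.15 rad and height (world z) of scoop below 0.01 m), for 0.2 s.
2. the scoop is held with its lip over the funnel and tipped (horizontal distance between scoop_lip and funnel_mouth below 0.1 m and height (world z) of scoop_lip above 0.14 m and angle between scoop's own z axis and vertical above 0.35 rad).
3. all sugar lumps are down in the dispenser's tube (horizontal distance between each of lump0, lump1, lump2, lump3, lump4 and dispenser below 0.03 m and z of each of lump0, lump1, lump2, lump3, lump4 in the frame of dispenser below 0.12 m), for 0.2 s.
At the end, for the whole second after the job is handed in: every lump is in the tube (within 30 mm of its axis, under 120 mm above the counter), every stick in the tin (within 56 mm of its axis, under 50 mm high), the scoop stands upright on the counter (tilt under 0.1 rad, underside within 8 mm of it), all at rest (all of step 3 and horizontal distance between each of stick0, stick1, stick2 and tin below 0.056 m and z of each of stick0, stick1, stick2 in the frame of tin below 0.05 m and angle between scoop's own z axis and vertical below 0.1 rad and height (world z) of scoop between -0.006 and 0.008 m and linear speed of scoop below 0.03 m/s and linear speed of each of lump0, lump1, lump2, lump3, lump4, stick0, stick1, stick2 below 0.05 m/s); the robot touches nothing.
It fails at once if a bystander (glass, spoon, tin lid) is moved by more than 50 mm (distance of any of glass0, glass1, spoon, tin_lid from where it was at the start of the episode above 0.05 m).
It fails at once if a glass is knocked over (angle between any of glass0, glass1's own z axis and vertical above 0.6 rad).
Of lump0, lump1, lump2, lump3, lump4 only 3 to 5 are there at a start; the rules pass over those that are not, and their reading is None.
Of stick0, stick1, stick2 only 2 to 3 are there at a start; the rules pass over those that are not, and their reading is None.
At some moment in a run one of lump0, lump1, lump2, lump3, lump4, stick0, stick1, stick2 may be knocked a few centimetres aside while the robot is not near it.
It also fails if it takes over 210 s, if anything falls off the work surface, if the arm or the gripper's body presses on something with over 40 N, if the wrist force passes 120 N, or if a joint passes its speed limit or range.

## Robot

A 6-joint arm with a two-finger parallel gripper is mounted at the origin on the work surface. World frame = base frame: x ahead of the robot, y to its left, z up, the work surface at z = 0. Lengths are in mm, angles in rad, forces in N, time in s.
With the tool pointing down it reaches from about 400 to 925 mm from the base axis. Payload 12.5 kg.
Tool frame: the origin (TCP) lies between the finger pads; the fingertips stand env.tip_extent ahead of it and the grasp point (between the pads) lies 11 mm behind it (env.tip_extent is the distance from the TCP to the fingertips, in mm); z points along the fingers, y is the line along which they close (so a half turn about z gives the same grasp; the last joint's range is limited). The gripper opens to 95 mm and grips with 3 to 60 N. Pads are 20 mm wide; open, the fingers measure 119 mm over their backs; the gripper's body (75 mm by 180 mm) begins 59 mm behind the grasp point.
Start: joints at [1.198, 0.491, 1.559, -0, 1.092, -0.106], TCP at [164.761, 602.909, 222.661] pointing down, gripper open.
Joint ranges: [-3.1, 3.1], [-0.84, 2.19], [0.05, 2.79], [-1.13, 4.28], [0.06, 2.93], [-2.69, 2.69]. Speed limits (rad/s): [2.22, 2.22, 2.79, 3.14, 3.14, 3.14].

## Interface

Orientations are given as [roll, pitch, yaw] about the fixed x, y, z axes, in that order (R = Rz(yaw) Ry(pitch) Rx(roll)).
In Python, from cell import env gives the robot as it stands.
- The arm moves only by the tool carry_out, never from a script. Its argument "motion" is a list of rows, each a list of 5 numbers: the shift along the tool's x, y, z in mm, then the turn about the tool's z in degrees, then the closure, from 0 (fully open) to 1 (shut). A call has 1 to 12 rows; each row shifts and turns the commanded pose from where the row before left it, along the tool's axes as they then stand; what a row does not reach is not made up. A row lasts 1/10 s, in which the tool goes at most 50 mm and 8.59 degrees, less where a joint would pass 70% of its speed; a pose out of reach is approached as far as the arm can. A call with a gripper value outside its range is refused whole. The fingers move at their own pace and stop on an object; the grip force is fixed at half the most. Time passes only in rows, so rows that do not move let the fingers close. It gives the time, the measured TCP pose, the force, the opening and the grip force at its end, in the units of the state.
- env.state(): the state, without advancing time (a new reading comes with each control period).
- env.read_camera(name): name is "side" or "top"; returns a dict with "color" (420x560x3 uint8, red, green, blue), "K" (3x3 intrinsics, pixels), "dist" ([k1, k2, p1, p2, k3] as OpenCV has them; the pictures are not rectified), "R" (3x3) and "t" (3): a world point X has camera coordinates R X + t. Camera axes: x right, y down, z forward; pixel columns grow to the right and rows downward; lengths in mm; the calibration is good to about 2 mm. A picture is of the moment at which its call begins. There is no depth.
- env.job_done(): hands the job in; it is judged then, once.
The state is a dict: "t": time; "joints": joint angles; "qvel": joint speeds; "tau": joint torques, N m; "eef_pos": TCP position; "tcp_rot": TCP orientation; "ft_force": force on the tool from outside, world axes, zero at the start; "moment": the same for the moment, N m; "opening": opening from 0.0 (shut) to 1.0 (fully open); "grip_force": force on a finger pad.
Only numpy, scipy, OpenCV 4.12 (cv2) and the standard library are available. Lean on these libraries where they do the work, as an engineer would, in place of code of your own. Each camera call takes 0.05 s, during which the arm holds its last target. There are 200 camera calls.

## Working session

There is one attempt and no reset: what is moved stays moved. The work goes in short steps, Python scripts to look and compute and a tool call to move; the robot and the scene stay as the last step left them, time stands still between calls to the robot, and variables do not carry over. Pictures are saved under pics/ and viewed, at most 14 in all, crops included, and the job is handed in when it is done.

Besides the shell and the picture viewer there is one more tool, called after ">>>" by a JSON object that holds its "op" and its "data", one argument or row to a line. carry_out: Moves the arm, as the interface text tells. Its arguments: {"type":"object","properties":{"motion":{"type":"array"}},"required":["motion"]}

```bash
mkdir -p pics; ls
cat > h.py <<'E'
import numpy as np, cv2, json
from cell import env
def shot(n, name=None):
    c=env.read_camera(n)
    if name: cv2.imwrite('pics/'+name, c['color'][:,:,::-1])
    return c
def ray(c,u,v):
    p=cv2.undistortPoints(np.array([[[u,v]]],float),np.array(c['K']),np.array(c['dist'],float))[0,0]
    R=np.array(c['R']);t=np.array(c['t']).ravel()
    return -R.T@t, R.T@np.array([p[0],p[1],1.])
def onz(c,u,v,z):
    o,d=ray(c,u,v); return o+d*(z-o[2])/d[2]
def two(c1,p1,c2,p2):
    o1,d1=ray(c1,*p1);o2,d2=ray(c2,*p2)
    A=np.stack([d1,-d2],1); s=np.linalg.lstsq(A,o2-o1,rcond=None)[0]
    a=o1+s[0]*d1;b=o2+s[1]*d2
    return (a+b)/2, np.linalg.norm(a-b)
def proj(c,X):
    R=np.array(c['R']);return cv2.projectPoints(np.array(X,float).reshape(-1,3),cv2.Rodrigues(R)[0],np.array(c['t'],float),np.array(c['K']),np.array(c['dist'],float))[0][:,0]
E
python3 - <<'E'
from h import *
np.set_printoptions(precision=3,suppress=True)
for n in('side','top'):
    c=shot(n,n+'0.png'); R=np.array(c['R']); print(n,-R.T@np.array(c['t']).ravel(),R[2])
    cv2.imwrite('pics/'+n+'0b.png',cv2.resize(c['color'][:,:,::-1],(800,600),interpolation=cv2.INTER_CUBIC))
print(env.state(), env.tip_extent)
E
```

```text
pics
side [  58.474 -669.131  762.665] [ 0.461  0.694 -0.553]
top [ 500.376  121.445 1266.264] [ 0.062 -0.019 -0.998]
{'t': 0.1, 'joints': array([ 1.198,  0.492,  1.559, -0.   ,  1.092, -0.106]), 'qvel': array([-0.002, -0.003, -0.001,  0.   , -0.001, -0.001]), 'tau': array([  0.003, -61.362, -25.86 ,   0.069,   0.047,  -0.   ]), 'eef_pos': array([164.67 , 602.706, 222.119]), 'tcp_rot': array([-3.141, -0.   ,  2.875]), 'ft_force': array([ 1.817,  0.337, -0.694]), 'moment': array([0.051, 0.021, 0.025]), 'grip_force': 0.0, 'opening': 0.9988931886759853} 8.0
```

View pics/top0b.png

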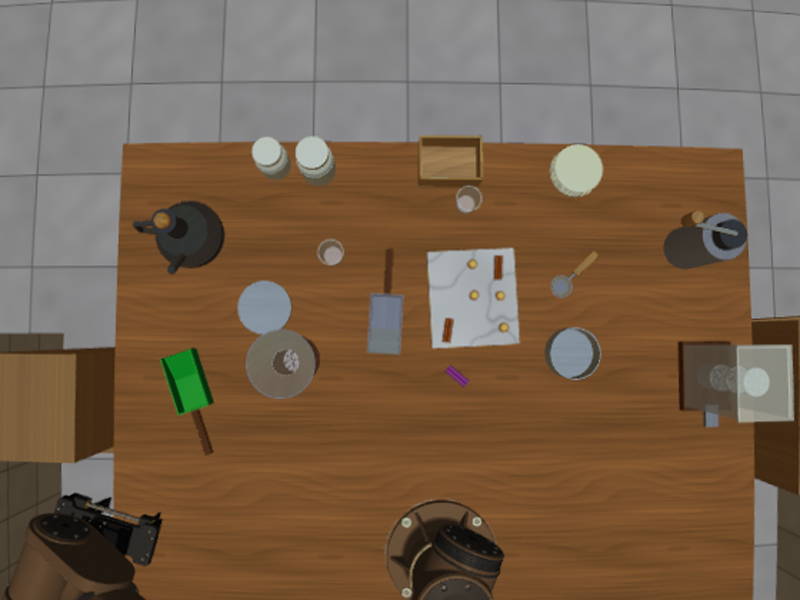

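View pics/side0b.png

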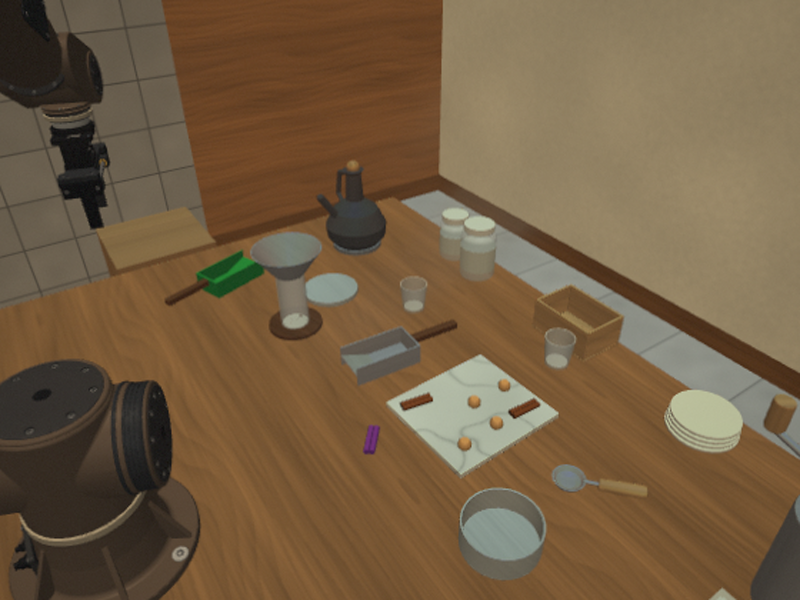

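The top view (800x600) shows four lumps at (472,264), (474,295), (500,296) and (504,328), and sticks at (498,267) and (447,330). The scoop is at (386,322) with its handle pointing away from the robot. The tin is at (573,353) and the funnel at (281,363). The side view shows the same objects. Next I measure them in both views.

```bash
cat > meas.py <<'E'
from h import *
np.set_printoptions(precision=1,suppress=True)
def blobs(c,lo,hi,amin,roi=None):
    h=cv2.cvtColor(c['color'],cv2.COLOR_RGB2HSV); m=cv2.inRange(h,lo,hi)
    if roi is not None:
        k=np.zeros_like(m); cv2.fillPoly(k,[np.int32(roi)],255); m&=k
    n,l,s,ce=cv2.connectedComponentsWithStats(m)
    return [(ce[i],s[i,4],cv2.minAreaRect(np.argwhere(l==i)[:,::-1].astype(np.float32))) for i in range(1,n) if s[i,4]>=amin]
E
python3 - <<'E'
from meas import *
T=shot('top');S=shot('side')
hs={n:cv2.cvtColor(c['color'],cv2.COLOR_RGB2HSV) for n,c in(('T',T),('S',S))}
for n,pts in(('T',[(472,264),(474,295),(498,267),(447,330),(388,270),(386,310),(386,342),(460,300)]),('S',[(474,402),(416,402),(524,408),(435,330),(475,375),(380,355)])):
    print(n,[hs[n][int(v*.7),int(u*.7)].tolist() for u,v in pts])
rt=np.array([[425,246],[516,244],[524,350],[430,352]])*.7
rs=np.array([[480,352],[562,412],[462,474],[383,404]])*.7
for nm,c,r in(('T',T,rt),('S',S,rs)):
    for b in blobs(c,(3,90,40),(22,255,255),12,r):
        p,(w,h),a=b[2]; print(nm,b[0],b[1],'rect',np.array(p),w,h,a,'z21/17:',onz(c,*b[0],21),onz(c,*b[0],17), hs[nm][int(b[0][1]),int(b[0][0])])
E
```

```text
T [[25, 134, 186], [26, 130, 186], [12, 215, 101], [12, 195, 127], [11, 159, 74], [110, 45, 136], [93, 19, 123], [103, 13, 178]]
S [[16, 152, 175], [12, 179, 111], [11, 188, 92], [13, 144, 83], [42, 27, 187], [80, 18, 131]]
T [333.8 207.8] 706 rect [331.4 208. ] 75.78125762939453 65.87680053710938 86.90594482421875 z21/17: [581.6 -82.1  21. ] [581.8 -82.8  17. ] [ 24 140 182]
T [348.2 186.3] 83 rect [348.5 186.5] 15.0 5.0 90.0 z21/17: [ 651.4 -129.9   21. ] [ 651.9 -130.8   17. ] [ 12 215 101]
T [330.  184.5] 21 rect [330.5 184.5] 5.0 5.0 90.0 z21/17: [657.2 -70.7  21. ] [657.7 -71.3  17. ] [ 25 134 186]
T [331.2 206.4] 19 rect [331.5 206.5] 5.0 5.0 90.0 z21/17: [586.1 -73.7  21. ] [586.3 -74.4  17. ] [ 26 130 186]
T [349.4 206.6] 21 rect [349.5 206.5] 5.0 5.0 90.0 z21/17: [ 585.5 -133.    21. ] [ 585.7 -133.8   17. ] [ 24 139 184]
T [313.  230.7] 82 rect [313.  230.8] 4.949747562408447 15.980613708496094 8.13010311126709 z21/17: [507.9 -14.2  21. ] [508.  -14.6  17. ] [ 12 195 127]
T [352.  228.7] 22 rect [352.  228.5] 5.0 6.0 90.0 z21/17: [ 514.  -140.4   21. ] [ 514.1 -141.2   17.
[... 278 characters left out ...]
2 176]
S [291.1 280.7] 127 rect [291.4 280.6] 5.692099571228027 21.819711685180664 71.56505584716797 z21/17: [505.6 -17.1  21. ] [508.  -13.6  17. ] [ 11 180 102]
S [331.5 280.8] 57 rect [331.5 281. ] 8.0 7.0 90.0 z21/17: [587.3 -72.7  21. ] [590.2 -69.5  17. ] [ 16 151 188]
S [366.4 285.5] 133 rect [366.6 285.2] 6.260990142822266 21.466251373291016 63.43495178222656 z21/17: [ 646.6 -132.9   21. ] [ 649.8 -130.    17. ] [ 11 188  92]
S [347.1 295.7] 65 rect [347.2 295.8] 8.485280990600586 7.77817440032959 45.0 z21/17: [ 586.  -132.8   21. ] [ 588.8 -129.9   17. ] [ 16 153 185]
S [324.9 310.1] 68 rect [325. 310.] 8.0 8.0 90.0 z21/17: [ 514.7 -139.4   21. ] [ 517.1 -136.5   17. ] [ 16 152 180]
```

Run:
```python
import cv2
a=cv2.imread('pics/top0.png')[165:285,165:435]; b=cv2.imread('pics/side0.png')[155:345,165:400]
a=cv2.resize(a,None,fx=2.9,fy=2.9,interpolation=cv2.INTER_CUBIC); b=cv2.resize(b,None,fx=3.1,fy=3.1,interpolation=cv2.INTER_CUBIC)
cv2.imwrite('pics/ta.png',a[:, :800]);cv2.imwrite('pics/sa.png',b[:600]); print(a.shape,b.shape)
```

```text
(348, 783, 3) (589, 728, 3)
```

View pics/ta.png

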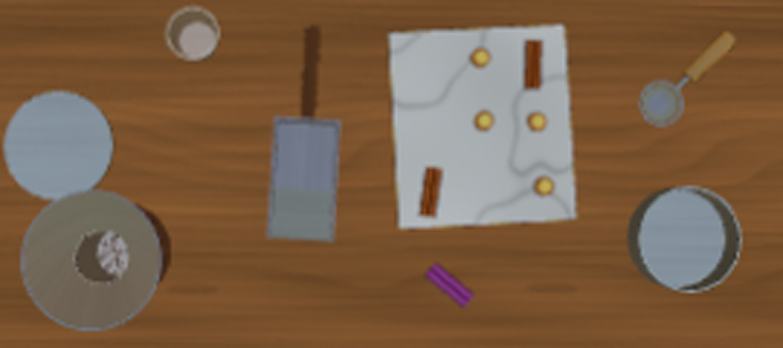

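View pics/sa.png

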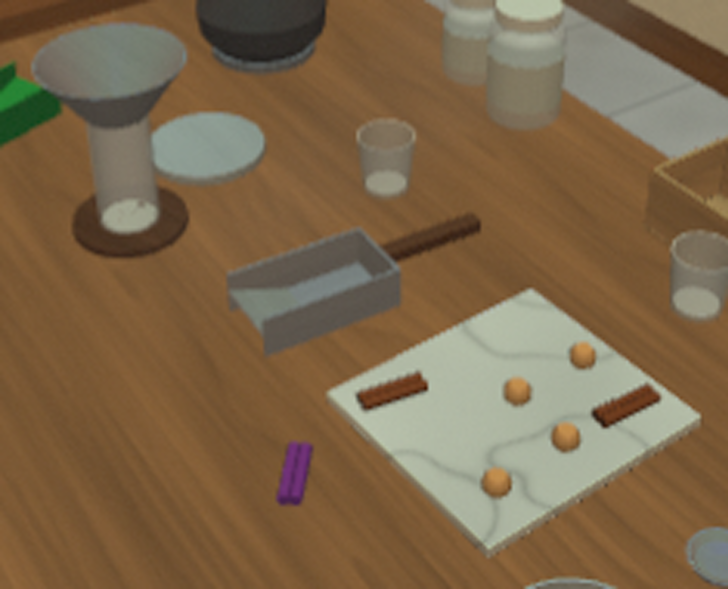

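The crops show clean outlines for the scoop corners, handle, funnel rim and tin rim. Now I triangulate matched points across the two views.

Run:
```python
from meas import *
T=shot('top');S=shot('side')
for n,a,b in [('L0',(330,184.5),(352.4,269.4)),('L1',(331.2,206.4),(331.5,280.8)),('L2',(349.4,206.6),(347.1,295.7)),('L3',(352,228.7),(324.9,310.1)),('S0',(348.2,186.3),(366.4,285.5)),('S1',(313,230.7),(291.1,280.7))]:
    print(n,*two(T,a,S,b))
t=lambda x,y:(165+x/2.9,165+y/2.9); s=lambda x,y:(165+x/3.1,155+y/3.1)
for n,a,b in [('BL',(274,118),(362,231)),('BR',(340,122),(400,264)),('FL',(268,238),(229,275)),('FR',(334,242),(265,322)),('Hend',(312,27),(478,222)),('Hst',(309,115),(388,252)),('funnel',(91,259),(110,72))]:
    print(n,*two(T,t(*a),S,s(*b)))
print('tin',*two(T,t(685,239),S,(502*.7,515*.7)), onz(T,*t(685,239),45))
print('foot side',onz(S,*s(130,220),8),'glass top',onz(T,*t(193,34),60),onz(T,*t(58,145),12),'spoon',onz(T,*t(661,103),5), 'purple',onz(T,*t(449,285),10))
print('funnel onz',onz(T,*t(91,259),180),onz(S,*s(110,72),180))
# stick axis dirs
for ctr,r in [((348.2,186.3),None),((313,230.7),None)]:
    for b in blobs(T,(3,150,40),(17,255,200),30,np.array([[425,246],[516,244],[524,350],[430,352]])*.7):
        if np.hypot(*(b[0]-ctr))<4:
            P=cv2.boxPoints(b[2]); e=[np.linalg.norm(P[i]-P[i-1]) for i in range(4)]; i=int(np.argmax(e))
            A=onz(T,*P[i],22)-onz(T,*P[i-1],22); print('stick',ctr,e,A,np.degrees(np.arctan2(A[1],A[0])))
```

```text
L0 [657.  -70.3  21.4] 0.5339087423956296
L1 [586.2 -73.6  22.2] 0.4490039426416563
L2 [ 585.6 -133.    21.2] 0.3143985465213015
L3 [ 514.1 -140.3   22.3] 0.05059415717891592
S0 [ 651.3 -130.1   16.5] 2.0424658062474608
S1 [507.7 -14.5  18. ] 0.4513393403505487
BL [589.4 155.8  35.8] 4.937829872181904
BR [583.1  84.5  47. ] 2.337765842182676
FL [458.1 162.4  39.6] 3.530795100204279
FR [453.2  91.   39.6] 2.4359855126694736
Hend [690.2 114.5  29.4] 3.451065868953784
Hst [592.3 117.7  34.9] 3.9745017407246763
funnel [441.  330.9 165.7] 0.8959926851454968
tin [ 455.9 -291.9   52.1] 4.078691192775752 [ 454.  -293.1   45. ]
foot side [439.6 324.2   8. ] glass top [676.3 243.9  60. ] [558.7 398.5  12. ] spoon [ 606.8 -281.6    5. ] purple [402.9 -37.1  10. ]
funnel onz [441.3 328.4 180. ] [432.1 306.6 180. ]
stick (348.2, 186.3) [np.float32(15.0), np.float32(4.0), np.float32(15.0), np.float32(4.0)] [48.9 -0.6  0. ] -0.7591307177865922
stick (313, 230.7) [np.float32(4.384088), np.float32(15.414937), np.float32(4.384088), np.float32(15.414937)] [48.9 -7.3  0. ] -8.45942658179516
```

>>> {"op": "carry_out", "data": {
  "motion": [
    [0, 0, 0, -6.8, 0.5],
    [-28, -37, 0, 0, 0.5],
    [-28, -37, 0, 0, 0.5],
    [-28, -37, 0, 0, 0.5],
    [-28, -37, 0, 0, 0.5],
    [-28, -37, 0, 0, 0.5],
    [-28, -37, 0, 0, 0.5],
    [-28, -37, 0, 0, 0.5],
    [-28, -37, 0, 0, 0.5],
    [-28, -37, 0, 0, 0.5],
    [-28, -37, 0, 0, 0.5],
    [-28, -37, 0, 0, 0.5]
  ]
}}

```text
t: 1.5
eef_pos: [409.9, 153.1, 222.9]
tcp_rot: [3.141, 0.001, 2.993]
ft_force: [0.5, 0.8, 0.3]
opening: 0.498
grip_force: 0.0
```

```bash
cat > go.py <<'E'
import sys; from h import *
# usage: go.py x y z yawdeg  -> shift in tool axes (after turn) from here
s=env.state(); x,y,z,yw=map(float,sys.argv[1:5]); a=np.radians(yw)
d=np.array([x,y,z])-s['eef_pos']
cur=np.degrees(s['tcp_rot'][2]); turn=-((yw-cur+180)%360-180)
print('pos',s['eef_pos'].round(1),'rot',s['tcp_rot'].round(3),'open',round(s['opening'],3),'gf',round(s['grip_force'],1),'t',round(s['t'],1))
print('turn %.1f then shift x %.1f y %.1f z %.1f'%(turn,d[0]*np.cos(a)+d[1]*np.sin(a),d[0]*np.sin(a)-d[1]*np.cos(a),-d[2]))
E
python3 go.py 507.7 -14.5 22 171.5
```

```text
pos [409.9 153.1 222.9] rot [3.141e+00 1.000e-03 2.993e+00] open 0.498 gf 0.0 t 1.5
turn 0.0 then shift x -121.5 y -151.3 z 200.9
```

>>> {"op": "carry_out", "data": {
  "motion": [
    [-30, -38, 0, 0, 0.5],
    [-30, -38, 0, 0, 0.5],
    [-30, -38, 20, 0, 0.5],
    [-31.5, -37.5, 30, 0, 0.5],
    [0, 0, 50, 0, 0.5],
    [0, 0, 50, 0, 0.5],
    [0, 0, 30, 0, 0.5],
    [0, 0, 20, 0, 0.5],
    [0, 0, 0, 0, 0.5]
  ]
}}

```text
t: 2.4
eef_pos: [501.6, -5.5, 25.2]
tcp_rot: [3.142, -0.004, 2.993]
ft_force: [0.1, 0.4, 0.7]
opening: 0.498
grip_force: 0.0
```

```bash
python3 go.py 507.7 -14.5 22 171.5
python3 - <<'E'
from h import *
c=shot('side'); 
cv2.imwrite('pics/s1.png',cv2.resize(c['color'][190:350,190:420,::-1],None,fx=3.4,fy=3.4,interpolation=cv2.INTER_CUBIC))
E
```

```text
pos [501.6  -5.5  25.2] rot [ 3.142 -0.004  2.993] open 0.498 gf 0.0 t 2.4
turn 0.0 then shift x -7.3 y -8.0 z 3.2
```

View pics/s1.png

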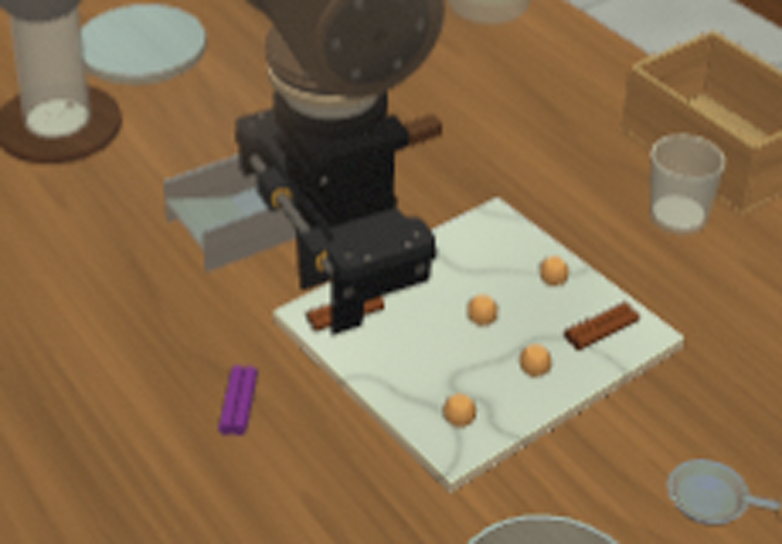

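The fingers straddle the near stick, and the lumps are undisturbed. I correct by about 8 mm and grip.

>>> {"op": "carry_out", "data": {
  "motion": [
    [-7.3, -8, 0, 0, 0.5],
    [0, 0, 3.5, 0, 0.5],
    [0, 0, 0, 0, 1],
    [0, 0, 0, 0, 1],
    [0, 0, 0, 0, 1],
    [0, 0, 0, 0, 1],
    [0, 0, 0, 0, 1],
    [0, 0, -30, 0, 1],
    [0, 0, -50, 0, 1],
    [0, 0, 0, 0, 1]
  ]
}}

```text
t: 3.45
eef_pos: [510.8, -14.7, 108.5]
tcp_rot: [3.142, 0.008, 2.994]
ft_force: [-0.5, -0.3, 0.0]
opening: 0.182
grip_force: 30.0
```

```bash
python3 go.py 456 -308 100 171.5; python3 go.py 456 -276 100 179.2
```

```text
pos [510.8 -14.7 108.5] rot [3.142 0.008 2.994] open 0.182 gf 30.0 t 3.5
turn 0.0 then shift x 10.9 y -298.2 z 8.5
pos [510.8 -14.7 108.5] rot [3.142 0.008 2.994] open 0.182 gf 30.0 t 3.5
turn -7.7 then shift x 51.2 y -262.1 z 8.5
```

>>> {"op": "carry_out", "data": {
  "motion": [
    [1.1, -40, 0, 0, 1],
    [1.1, -43, 0, 0, 1],
    [1.1, -43, 0, 0, 1],
    [1.1, -43, 0, 0, 1],
    [1.1, -43, 0, 0, 1],
    [1.1, -43, 0, 0, 1],
    [4.3, -43, 0, 0, 1],
    [0, 0, 0, 0, 1],
    [0, 0, 0, 0, 1]
  ]
}}

```text
t: 4.35
eef_pos: [453.4, -308.1, 103.3]
tcp_rot: [3.141, -0.001, 2.991]
ft_force: [0.0, -0.1, -0.5]
opening: 0.183
grip_force: 30.0
```

```bash
python3 go.py 455 -308 24 171.5
```

```text
pos [ 453.4 -308.1  103.3] rot [ 3.141e+00 -1.000e-03  2.991e+00] open 0.183 gf 30.0 t 4.3
turn -0.1 then shift x -1.6 y 0.3 z 79.3
```

>>> {"op": "carry_out", "data": {
  "motion": [
    [0, 0, 45, 0, 1],
    [0, 0, 34, 0, 1],
    [0, 0, 0, 0, 0.65],
    [0, 0, 0, 0, 0.65],
    [0, 0, 0, 0, 0.65],
    [0, 0, -45, 0, 0.65],
    [0, 0, -35, -7.7, 0.6],
    [0, 0, 0, 0, 0.5],
    [0, 0, 0, 0, 0.5]
  ]
}}

```text
t: 5.25
eef_pos: [454.5, -307.8, 106.8]
tcp_rot: [-3.139, 0.003, 3.127]
ft_force: [0.1, 0.1, 0.1]
opening: 0.487
grip_force: 0.0
```

```bash
python3 go.py 651.3 -130.1 22 179.2
```

```text
pos [ 454.5 -307.8  106.8] rot [-3.139e+00  3.000e-03  3.127e+00] open 0.487 gf 0.0 t 5.2
turn -0.0 then shift x -194.3 y 180.4 z 84.8
```

>>> {"op": "carry_out", "data": {
  "motion": [
    [-32.4, 30, 0, 0, 0.5],
    [-32.4, 30, 0, 0, 0.5],
    [-32.4, 30, 0, 0, 0.5],
    [-32.4, 30, 0, 0, 0.5],
    [-32.4, 30, 0, 0, 0.5],
    [-32.4, 30, 0, 0, 0.5],
    [0, 0, 0, 0, 0.5],
    [0, 0, 0, 0, 0.5],
    [0, 0, 40, 0, 0.5],
    [0, 0, 30, 0, 0.5],
    [0, 0, 0, 0, 0.5],
    [0, 0, 0, 0, 0.5]
  ]
}}

```text
t: 6.45
eef_pos: [650.3, -131.2, 35.2]
tcp_rot: [3.141, -0.001, 3.126]
ft_force: [-0.1, -0.6, 0.1]
opening: 0.501
grip_force: 0.0
```

```bash
python3 go.py 651.3 -130.1 22 179.2
python3 - <<'E'
from meas import *
T=shot('top');S=shot('side')
rs=np.array([[480,352],[562,412],[462,474],[383,404]])*.7
for b in blobs(S,(3,120,40),(22,255,255),12,rs): print(b[0],b[1])
E
```

```text
pos [ 650.3 -131.2   35.2] rot [ 3.141e+00 -1.000e-03  3.126e+00] open 0.501 gf 0.0 t 6.5
turn -0.1 then shift x -1.0 y 1.1 z 13.2
[339.3 252.6] 49
[352.6 269.4] 48
[368.8 270.6] 17
[331.5 280.9] 51
[364.5 286.3] 99
[387.8 285. ] 24
[347.  295.5] 60
[325.  310.2] 64
```

Nothing has moved on the board. I grip the second stick.

>>> {"op": "carry_out", "data": {
  "motion": [
    [-1, 1, 13, 0, 0.5],
    [0, 0, 0, 0, 1],
    [0, 0, 0, 0, 1],
    [0, 0, 0, 0, 1],
    [0, 0, 0, 0, 1],
    [0, 0, -40, 0, 1],
    [0, 0, -45, 0, 1],
    [0, 0, 0, 0, 1],
    [0, 0, 0, 0, 1]
  ]
}}

```text
t: 7.45
eef_pos: [652.2, -129.4, 108.0]
tcp_rot: [-3.141, 0.002, 3.128]
ft_force: [0.3, -0.3, -0.3]
opening: 0.006
grip_force: 0.0
```

```bash
python3 go.py 455 -278 107 179.2
```

```text
pos [ 652.2 -129.4  108. ] rot [-3.141e+00  2.000e-03  3.128e+00] open 0.006 gf 0.0 t 7.5
turn 0.0 then shift x 195.1 y -151.3 z 1.0
```

```bash
cat > look.py <<'E'
from meas import *
T=shot('top');S=shot('side')
import sys
rs=np.array(eval(sys.argv[1]))*.7 if len(sys.argv)>1 else None
for nm,c in(('T',T),('S',S)):
    h=cv2.cvtColor(c['color'],cv2.COLOR_RGB2HSV)
    r=np.array([[395,240],[620,240],[620,400],[395,400]])*.7 if nm=='T' else np.array([[480,340],[640,420],[462,590],[363,404]])*.7
    for b in blobs(c,(3,120,40),(30,255,255),12,r):
        if b[1]<400:
            x,y=map(int,b[0]); m=h[y-1:y+2,x-1:x+2].reshape(-1,3).mean(0)
            if m[2]>135: print(nm,'lump?',b[0],b[1],onz(c,*b[0],21.5))
            elif m[1]>170: print(nm,'stick?',b[0],b[1],onz(c,*b[0],17.5),b[2][1],b[2][2])
E
python3 look.py
python3 - <<'E'
from h import *
c=shot('side'); cv2.imwrite('pics/s2.png',cv2.resize(c['color'][190:400,230:470,::-1],None,fx=2.8,fy=2.8,interpolation=cv2.INTER_CUBIC))
E
```

```text
T lump? [331.2 206.1] 25 [587.1 -73.6  21.5]
S lump? [352.6 269.4] 48 [657.  -70.6  21.5]
S lump? [331.5 280.9] 51 [586.7 -73.4  21.5]
S stick? [365.2 285. ] 118 [ 648.3 -127.6   17.5] (5.813776016235352, 20.57182502746582) 63.43495178222656
S lump? [347.  295.5] 60 [ 585.8 -132.6   21.5]
S lump? [325.  310.2] 64 [ 514.4 -140.1   21.5]
S stick? [350.1 380.1] 202 [ 445.5 -307.5   17.5] (8.427373886108398, 26.602069854736328) 66.03751373291016
```

View pics/s2.png

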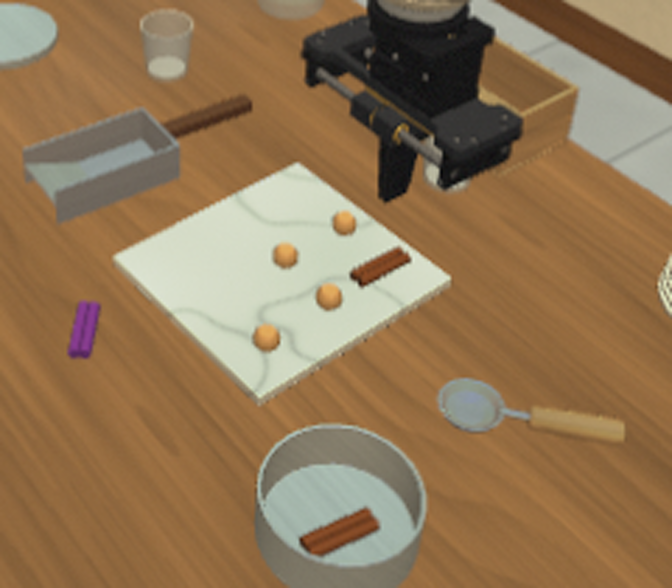

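Stick one is in the tin. Stick two slipped out and is still on the board in almost the same place. I go back down, settle, and check before closing.

>>> {"op": "carry_out", "data": {
  "motion": [
    [0, 0, 0, 0, 0.5],
    [0, 0, 0, 0, 0.5],
    [2, 0, 0, 0, 0.5],
    [0, 0, 45, 0, 0.5],
    [0, 0, 38, 0, 0.5],
    [0, 0, 4, 0, 0.5],
    [0, 0, 0, 0, 0.5],
    [0, 0, 0, 0, 0.5]
  ]
}}

```text
t: 8.4
eef_pos: [650.3, -129.7, 20.4]
tcp_rot: [-3.141, 0.001, 3.128]
ft_force: [0.5, -1.5, 3.5]
opening: 0.495
grip_force: 1.9
```

```bash
python3 go.py 649.5 -129 21 179.2; python3 look.py | grep stick
```

```text
pos [ 650.3 -129.7   20.4] rot [-3.141e+00  1.000e-03  3.128e+00] open 0.495 gf 1.9 t 8.4
turn 0.0 then shift x 0.8 y 0.7 z -0.6
S stick? [363.8 285.5] 100 [ 644.3 -126.9   17.5] (5.960112571716309, 17.94806480407715) 61.69924545288086
S stick? [350.1 380.1] 202 [ 445.5 -307.5   17.5] (8.427373886108398, 26.602069854736328) 66.03751373291016
```

>>> {"op": "carry_out", "data": {
  "motion": [
    [0, 0, -1.5, 0, 0.5],
    [0, 0, 0, 0, 0.8],
    [0, 0, 0, 0, 1],
    [0, 0, 0, 0, 1],
    [0, 0, 0, 0, 1],
    [0, 0, 0, 0, 1],
    [0, 0, 0, 0, 1]
  ]
}}

```text
t: 9.2
eef_pos: [649.9, -129.3, 21.4]
tcp_rot: [3.141, -0.0, 3.128]
ft_force: [0.1, -0.5, 0.1]
opening: 0.188
grip_force: 30.0
```

>>> {"op": "carry_out", "data": {
  "motion": [
    [0, 0, -20, 0, 1],
    [0, 0, -30, 0, 1],
    [0, 0, -32, 0, 1],
    [32.5, -25, 0, 0, 1],
    [32.5, -25, 0, 0, 1],
    [32.5, -25, 0, 0, 1],
    [32.5, -25, 0, 0, 1],
    [32.5, -25, 0, 0, 1],
    [31, -25, 0, 0, 1],
    [0, 0, 0, 0, 1],
    [0, 0, 0, 0, 1]
  ]
}}

```text
t: 10.3
eef_pos: [454.1, -277.2, 103.6]
tcp_rot: [-3.141, 0.0, 3.126]
ft_force: [0.4, -0.1, -0.3]
opening: 0.184
grip_force: 30.0
```

```bash
python3 go.py 455 -278 30 179.2
```

```text
pos [ 454.1 -277.2  103.6] rot [-3.141  0.     3.126] open 0.184 gf 30.0 t 10.3
turn -0.1 then shift x -0.9 y -0.7 z 73.6
```

>>> {"op": "carry_out", "data": {
  "motion": [
    [0, 4, 40, 0, 1],
    [0, 0, 36, 0, 1],
    [0, 0, 0, 0, 1],
    [0, 0, 0, 0, 0.7],
    [0, 0, 0, 0, 0.7],
    [0, 0, 0, 0, 0.7],
    [0, 0, -40, 0, 0.7],
    [0, 0, -40, 0, 0.65],
    [0, 0, 0, 8.5, 0.6],
    [0, 0, 0, 8.5, 0.5],
    [0, 0, 0, 8.5, 0.5],
    [0, 0, 0, 8.5, 0.5]
  ]
}}

```text
t: 11.5
eef_pos: [454.7, -272.8, 108.8]
tcp_rot: [-3.142, 0.002, 2.528]
ft_force: [-0.3, 0.5, -0.6]
opening: 0.494
grip_force: 0.0
```

```bash
python3 go.py 514.3 -140.2 22 90;python3 look.py
```

```text
pos [ 454.7 -272.8  108.8] rot [-3.142e+00  2.000e-03  2.528e+00] open 0.494 gf 0.0 t 11.5
turn 54.9 then shift x 132.6 y 59.6 z 86.8
T lump? [330.  184.5] 26 [657.2 -70.4  21.5]
T lump? [331.2 206.1] 25 [587.1 -73.6  21.5]
T lump? [349.7 206.6] 27 [ 585.5 -133.9   21.5]
T lump? [352.2 228.9] 25 [ 513.4 -141.1   21.5]
T stick? [390.8 251.2] 39 [ 440.9 -267.8   17.5] (8.0, 5.0) 90.0
S lump? [324.9 310.4] 62 [ 514.1 -140.4   21.5]
S stick? [341.1 367.4] 209 [ 449.4 -275.5   17.5] (8.060433387756348, 26.06778335571289) 59.036251068115234
S stick? [350.1 380.1] 202 [ 445.5 -307.5   17.5] (8.427373886108398, 26.602069854736328) 66.03751373291016
```

Both sticks are in the tin. Next are the lumps, closing along world x.

>>> {"op": "carry_out", "data": {
  "motion": [
    [0, 0, 0, 8, 0.5],
    [0, 0, 0, 8, 0.5],
    [0, 0, 0, 8, 0.5],
    [0, 0, 0, 8, 0.5],
    [0, 0, 0, 8, 0.5],
    [0, 0, 0, 8, 0.5],
    [0, 0, 0, 7, 0.5],
    [33, 15, 0, 0, 0.5],
    [33, 15, 0, 0, 0.5],
    [33, 15, 0, 0, 0.5],
    [33.5, 14.5, 0, 0, 0.5],
    [0, 0, 0, 0, 0.5]
  ]
}}

```text
t: 12.8
eef_pos: [514.6, -136.9, 108.2]
tcp_rot: [3.14, 0.0, 1.583]
ft_force: [-0.7, -1.0, -0.0]
opening: 0.5
grip_force: 0.0
```

```bash
python3 go.py 514.3 -140.2 22 90
```

```text
pos [ 514.6 -136.9  108.2] rot [3.14  0.    1.583] open 0.5 gf 0.0 t 12.8
turn 0.7 then shift x -3.3 y -0.3 z 86.2
```

>>> {"op": "carry_out", "data": {
  "motion": [
    [-3.3, 0, 40, 0.7, 0.5],
    [0, 0, 40, 0, 0.5],
    [0, 0, 4.5, 0, 0.5],
    [0, 0, 0, 0, 0.5],
    [0, 0, 0, 0, 1],
    [0, 0, 0, 0, 1],
    [0, 0, 0, 0, 1],
    [0, 0, 0, 0, 1],
    [0, 0, 0, 0, 1],
    [0, 0, -40, 0, 1],
    [0, 0, -45, 0, 1],
    [0, 0, 0, 0, 1]
  ]
}}

```text
t: 14.0
eef_pos: [515.4, -143.9, 112.6]
tcp_rot: [3.134, 0.003, 1.563]
ft_force: [0.6, 0.1, 0.1]
opening: 0.216
grip_force: 30.0
```

```bash
python3 go.py 572 104 28 90; python3 go.py 572 136 28 90
```

```text
pos [ 515.4 -143.9  112.6] rot [3.134e+00 3.000e-03 1.563e+00] open 0.216 gf 30.0 t 14.0
turn -0.5 then shift x 247.9 y 56.6 z 84.6
pos [ 515.4 -143.9  112.6] rot [3.134e+00 3.000e-03 1.563e+00] open 0.216 gf 30.0 t 14.0
turn -0.5 then shift x 279.9 y 56.6 z 84.6
```

>>> {"op": "carry_out", "data": {
  "motion": [
    [35, 6, 0, 0, 1],
    [35, 6, 0, 0, 1],
    [35, 6, 0, 0, 1],
    [35, 6, 0, 0, 1],
    [36, 5, 0, 0, 1],
    [36, 5, 0, 0, 1],
    [36, 5, 0, 0, 1],
    [0, 0, 0, 0, 1],
    [0, 0, 0, 0, 1]
  ]
}}

```text
t: 14.9
eef_pos: [554.1, 105.0, 107.4]
tcp_rot: [-3.141, 0.0, 1.564]
ft_force: [0.3, -0.8, -0.7]
opening: 0.214
grip_force: 30.0
```

```bash
python3 go.py 555 104 28 90
```

```text
pos [554.1 105.  107.4] rot [-3.141  0.     1.564] open 0.214 gf 30.0 t 14.9
turn -0.4 then shift x -1.0 y 0.9 z 79.4
```

Descend, release, lift, then head back to the next lump, L2.

>>> {"op": "carry_out", "data": {
  "motion": [
    [0, 0, 40, 0, 1],
    [0, 0, 36, 0, 1],
    [0, 0, 0, 0, 1],
    [0, 0, 0, 0, 0.68],
    [0, 0, 0, 0, 0.68],
    [0, 0, 0, 0, 0.68],
    [0, 0, -40, 0, 0.68],
    [0, 0, -36, 0, 0.6],
    [0, 0, 0, 0, 0.5]
  ]
}}

```text
t: 15.8
eef_pos: [556.6, 104.6, 113.3]
tcp_rot: [3.133, -0.001, 1.562]
ft_force: [0.0, 0.4, -0.7]
opening: 0.431
grip_force: 0.0
```

```bash
python3 go.py 585.6 -133 24 90; python3 look.py
python3 - <<'E'
from h import *
c=shot('side'); cv2.imwrite('pics/s3.png',cv2.resize(c['color'][170:350,190:430,::-1],None,fx=3,fy=3,interpolation=cv2.INTER_CUBIC))
E
```

```text
pos [556.6 104.6 113.3] rot [ 3.133e+00 -1.000e-03  1.562e+00] open 0.431 gf 0.0 t 15.8
turn -0.5 then shift x -237.6 y 29.0 z 89.3
T lump? [330.  184.5] 26 [657.2 -70.4  21.5]
T lump? [331.2 206.1] 25 [587.1 -73.6  21.5]
T lump? [349.7 206.6] 27 [ 585.5 -133.9   21.5]
T stick? [399.5 238.7] 79 [ 481.2 -297.1   17.5] (4.713319778442383, 16.248550415039062) 7.125016689300537
T stick? [391.  247.1] 82 [ 454.2 -268.4   17.5] (16.0, 4.0) 90.0
S lump? [352.6 269.3] 49 [657.1 -70.3  21.5]
S lump? [331.5 280.8] 52 [586.9 -73.2  21.5]
S lump? [347.  295.5] 60 [ 585.8 -132.6   21.5]
S stick? [341.1 367.4] 209 [ 449.4 -275.5   17.5] (8.060433387756348, 26.06778335571289) 59.036251068115234
S stick? [359.3 371.3] 194 [ 473.3 -302.7   17.5] (8.19329833984375, 26.069583892822266) 65.55604553222656
```

View pics/s3.png

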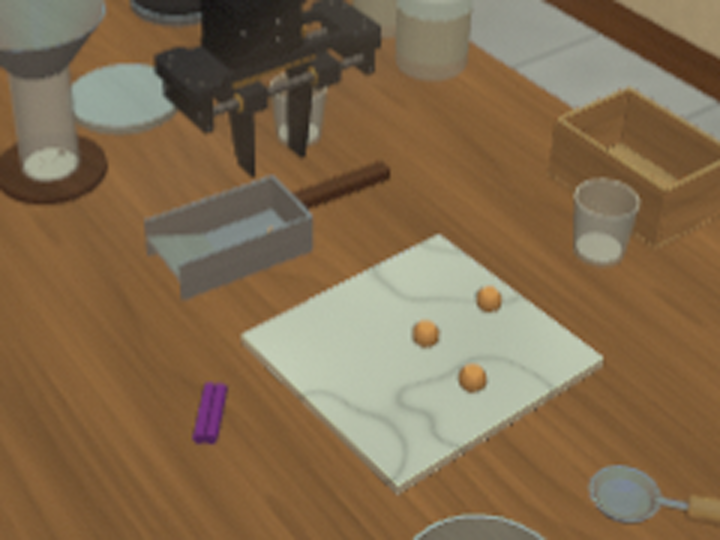

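A small orange spot just above the near tray wall, at (270,228), shows the lump in the scoop. The disturbance shifted one stick inside the tin, at about (475,-300), but it is still in there. Next is L2.

>>> {"op": "carry_out", "data": {
  "motion": [
    [-39.6, 4.8, 0, -0.5, 0.5],
    [-39.6, 4.8, 0, 0, 0.5],
    [-39.6, 4.8, 0, 0, 0.5],
    [-39.6, 4.8, 0, 0, 0.5],
    [-39.6, 4.8, 0, 0, 0.5],
    [-39.6, 5, 0, 0, 0.5],
    [0, 0, 0, 0, 0.5],
    [0, 0, 0, 0, 0.5]
  ]
}}

```text
t: 16.75
eef_pos: [582.6, -133.8, 106.7]
tcp_rot: [-3.14, -0.001, 1.569]
ft_force: [-0.8, 0.2, -0.4]
opening: 0.5
grip_force: 0.0
```

```bash
python3 go.py 585.6 -133 24 90
```

```text
pos [ 582.6 -133.8  106.7] rot [-3.140e+00 -1.000e-03  1.569e+00] open 0.5 gf 0.0 t 16.8
turn -0.1 then shift x 0.8 y 3.0 z 82.7
```

>>> {"op": "carry_out", "data": {
  "motion": [
    [0.8, 3, 40, 0, 0.5],
    [0, 0, 40, 0, 0.5],
    [0, 0, 2.5, 0, 0.5],
    [0, 0, 0, 0, 0.5],
    [0, 0, 0, 0, 1],
    [0, 0, 0, 0, 1],
    [0, 0, 0, 0, 1],
    [0, 0, 0, 0, 1],
    [0, 0, 0, 0, 1],
    [0, 0, -40, 0, 1],
    [0, 0, -42, 0, 1],
    [0, 0, 0, 0, 1]
  ]
}}

```text
t: 17.95
eef_pos: [588.3, -133.1, 112.4]
tcp_rot: [3.134, 0.002, 1.571]
ft_force: [0.2, 0.3, 0.0]
opening: 0.216
grip_force: 30.0
```

>>> {"op": "carry_out", "data": {
  "motion": [
    [38, -4, 0, 0, 1],
    [38, -4, 0, 0, 1],
    [39, -4, 0, 0, 1],
    [39, -4, 0, 0, 1],
    [39, -4, 0, 0, 1],
    [39, -4, 0, 0, 1],
    [39, -4, 0, 0, 1],
    [0, 0, 0, 0, 1],
    [0, 0, 0, 0, 1]
  ]
}}

```text
t: 18.85
eef_pos: [557.8, 139.1, 106.9]
tcp_rot: [-3.141, 0.0, 1.573]
ft_force: [0.6, 0.8, 0.1]
opening: 0.219
grip_force: 30.0
```

```bash
python3 go.py 557 138 30 90; python3 look.py
```

```text
pos [557.8 139.1 106.9] rot [-3.141  0.     1.573] open 0.219 gf 30.0 t 18.9
turn 0.1 then shift x -1.1 y -0.8 z 76.9
T lump? [330.  184.5] 26 [657.2 -70.4  21.5]
T lump? [331.2 206.1] 25 [587.1 -73.6  21.5]
T stick? [399.5 238.7] 79 [ 481.2 -297.1   17.5] (4.713319778442383, 16.248550415039062) 7.125016689300537
T stick? [391.  247.1] 82 [ 454.2 -268.4   17.5] (16.0, 4.0) 90.0
S lump? [352.6 269.3] 49 [657.1 -70.3  21.5]
S lump? [331.5 280.8] 51 [587.1 -73.2  21.5]
S stick? [341.1 367.4] 209 [ 449.4 -275.5   17.5] (8.060433387756348, 26.06778335571289) 59.036251068115234
S stick? [359.3 371.3] 193 [ 473.5 -302.7   17.5] (8.19329833984375, 26.069583892822266) 65.55604553222656
```

>>> {"op": "carry_out", "data": {
  "motion": [
    [-1, -1, 40, 0, 1],
    [0, 0, 36, 0, 1],
    [0, 0, 0, 0, 1],
    [0, 0, 0, 0, 0.68],
    [0, 0, 0, 0, 0.68],
    [0, 0, 0, 0, 0.68],
    [0, 0, -40, 0, 0.68],
    [0, 0, -36, 0, 0.6],
    [0, 0, 0, 0, 0.5]
  ]
}}

```text
t: 19.85
eef_pos: [559.3, 138.0, 112.9]
tcp_rot: [3.133, -0.001, 1.571]
ft_force: [0.4, 0.8, -0.5]
opening: 0.433
grip_force: 0.0
```

>>> {"op": "carry_out", "data": {
  "motion": [
    [-35, 5, 0, 0, 0.5],
    [-35, 5, 0, 0, 0.5],
    [-35, 5, 0, 0, 0.5],
    [-35, 5, 0, 0, 0.5],
    [-35, 5, 0, 0, 0.5],
    [-36, 5, 0, 0, 0.5],
    [0, 0, 0, 0, 0.5],
    [0, 0, 0, 0, 0.5]
  ]
}}

```text
t: 20.65
eef_pos: [587.0, -73.9, 107.7]
tcp_rot: [3.141, -0.0, 1.569]
ft_force: [0.7, -0.1, 0.2]
opening: 0.498
grip_force: 0.0
```

```bash
python3 go.py 586.5 -73.4 24 90
```

```text
pos [587.  -73.9 107.7] rot [ 3.141 -0.     1.569] open 0.498 gf 0.0 t 20.6
turn -0.1 then shift x 0.5 y -0.5 z 83.7
```

>>> {"op": "carry_out", "data": {
  "motion": [
    [0.5, 0, 40, 0, 0.5],
    [0, 0, 40, 0, 0.5],
    [0, 0, 3.5, 0, 0.5],
    [0, 0, 0, 0, 0.5],
    [0, 0, 0, 0, 1],
    [0, 0, 0, 0, 1],
    [0, 0, 0, 0, 1],
    [0, 0, 0, 0, 1],
    [0, 0, 0, 0, 1],
    [0, 0, -40, 0, 1],
    [0, 0, -42, 0, 1],
    [0, 0, 0, 0, 1]
  ]
}}

```text
t: 21.85
eef_pos: [589.3, -73.4, 110.8]
tcp_rot: [3.134, 0.002, 1.571]
ft_force: [0.1, 0.3, -0.1]
opening: 0.22
grip_force: 30.0
```

>>> {"op": "carry_out", "data": {
  "motion": [
    [36, -14, 0, 0, 1],
    [36, -14, 0, 0, 1],
    [36, -14, 0, 0, 1],
    [36, -14, 0, 0, 1],
    [36, -14, 0, 0, 1],
    [0, 0, 0, 0, 1],
    [0, 0, 0, 0, 1]
  ]
}}

```text
t: 22.55
eef_pos: [517.0, 107.6, 105.7]
tcp_rot: [-3.141, 0.0, 1.573]
ft_force: [-0.1, -0.6, -0.0]
opening: 0.22
grip_force: 30.0
```

```bash
python3 go.py 515 106 30 90
python3 - <<'E'
from h import *
c=shot('top'); cv2.imwrite('pics/t4.png',cv2.resize(c['color'][150:270,230:370,::-1],None,fx=5,fy=5,interpolation=cv2.INTER_CUBIC))
E
```

```text
pos [517.  107.6 105.7] rot [-3.141  0.     1.573] open 0.22 gf 30.0 t 22.6
turn 0.1 then shift x -1.6 y -2.0 z 75.7
```

View pics/t4.png

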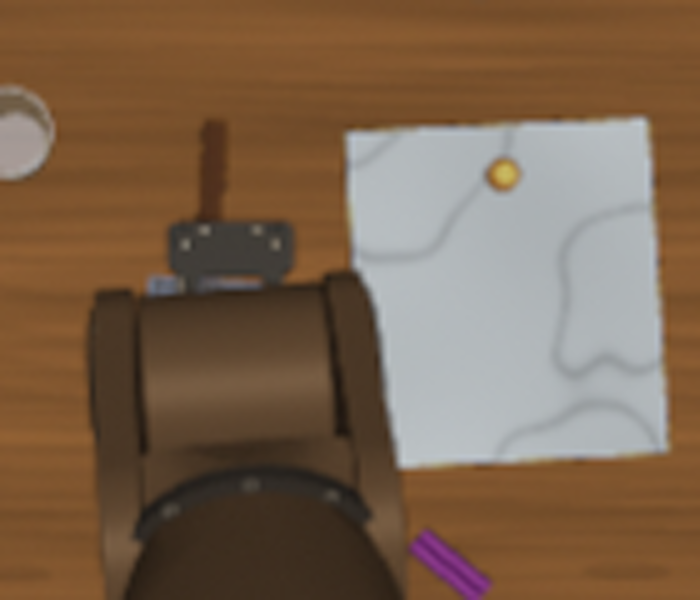

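The arm hides the scoop, and only lump L0 remains on the board at (505,174) in the crop. I release the third lump and fetch L0.

>>> {"op": "carry_out", "data": {
  "motion": [
    [-1.5, -2, 40, 0, 1],
    [0, 0, 32, 0, 1],
    [0, 0, 0, 0, 1],
    [0, 0, 0, 0, 0.68],
    [0, 0, 0, 0, 0.68],
    [0, 0, 0, 0, 0.68],
    [0, 0, -40, 0, 0.68],
    [0, 0, -32, 0, 0.6],
    [0, 0, 0, 0, 0.5]
  ]
}}

```text
t: 23.5
eef_pos: [517.0, 105.8, 110.5]
tcp_rot: [3.134, -0.001, 1.571]
ft_force: [-1.5, 0.3, -1.0]
opening: 0.434
grip_force: 0.0
```

>>> {"op": "carry_out", "data": {
  "motion": [
    [-35, 28, 0, 0, 0.5],
    [-35, 28, 0, 0, 0.5],
    [-35, 28, 0, 0, 0.5],
    [-35, 28, 0, 0, 0.5],
    [-36, 28, 0, 0, 0.5],
    [0, 0, 0, 0, 0.5],
    [0, 0, 0, 0, 0.5]
  ]
}}

```text
t: 24.2
eef_pos: [655.0, -71.0, 105.5]
tcp_rot: [-3.141, -0.0, 1.57]
ft_force: [0.0, 0.7, -1.1]
opening: 0.499
grip_force: 0.0
```

```bash
python3 go.py 657 -70.3 24 90
python3 - <<'E'
from h import *
c=shot('top'); cv2.imwrite('pics/t5.png',cv2.resize(c['color'][150:270,230:370,::-1],None,fx=5,fy=5,interpolation=cv2.INTER_CUBIC))
E
```

```text
pos [655.  -71.  105.5] rot [-3.141 -0.     1.57 ] open 0.499 gf 0.0 t 24.2
turn -0.1 then shift x 0.7 y 2.0 z 81.5
```

View pics/t5.png

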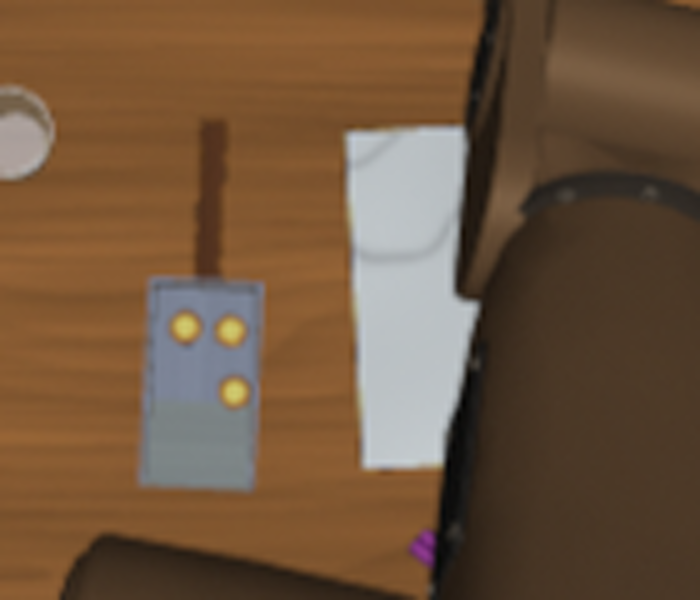

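Three lumps sit in the tray at (185,327), (231,330) and (234,392) in the crop. Now L0.

>>> {"op": "carry_out", "data": {
  "motion": [
    [0.7, 2, 40, 0, 0.5],
    [0, 0, 40, 0, 0.5],
    [0, 0, 1.5, 0, 0.5],
    [0, 0, 0, 0, 0.5],
    [0, 0, 0, 0, 1],
    [0, 0, 0, 0, 1],
    [0, 0, 0, 0, 1],
    [0, 0, 0, 0, 1],
    [0, 0, 0, 0, 1],
    [0, 0, -40, 0, 1],
    [0, 0, -42, 0, 1],
    [0, 0, 0, 0, 1]
  ]
}}

```text
t: 25.45
eef_pos: [659.5, -70.2, 111.9]
tcp_rot: [3.133, 0.002, 1.571]
ft_force: [0.6, 0.3, 0.3]
opening: 0.219
grip_force: 30.0
```

>>> {"op": "carry_out", "data": {
  "motion": [
    [35, -23, 0, 0, 1],
    [35, -23, 0, 0, 1],
    [35, -23, 0, 0, 1],
    [35, -23, 0, 0, 1],
    [35, -24, 0, 0, 1],
    [35, -24, 0, 0, 1],
    [0, 0, 0, 0, 1],
    [0, 0, 0, 0, 1]
  ]
}}

```text
t: 26.25
eef_pos: [517.0, 140.9, 106.4]
tcp_rot: [3.141, -0.0, 1.573]
ft_force: [0.9, -0.6, -0.7]
opening: 0.22
grip_force: 30.0
```

```bash
python3 go.py 517 140 34 90
```

```text
pos [517.  140.9 106.4] rot [ 3.141 -0.     1.573] open 0.22 gf 30.0 t 26.2
turn 0.1 then shift x -0.9 y 0.0 z 72.4
```

>>> {"op": "carry_out", "data": {
  "motion": [
    [-1, 0, 40, 0, 1],
    [0, 0, 32, 0, 1],
    [0, 0, 0, 0, 1],
    [0, 0, 0, 0, 0.68],
    [0, 0, 0, 0, 0.68],
    [0, 0, 0, 0, 0.68],
    [0, 0, -40, 0, 0.68],
    [0, 0, -42, 0, 0.6],
    [0, 0, 0, 0, 0.5],
    [-4, 40, 0, 0, 0.5],
    [-4, 40, 0, 0, 0.5],
    [-4, 40, 0, 0, 0.5]
  ]
}}

```text
t: 27.45
eef_pos: [638.6, 127.2, 117.3]
tcp_rot: [3.14, -0.0, 1.571]
ft_force: [0.1, 0.1, -0.5]
opening: 0.501
grip_force: 0.0
```

>>> {"op": "carry_out", "data": {
  "motion": [
    [0, 0, 0, -8, 0.5],
    [0, 0, 0, -8, 0.5],
    [0, 0, 0, -8, 0.5],
    [0, 0, 0, -8, 0.5],
    [0, 0, 0, -8, 0.5],
    [0, 0, 0, -8, 0.5],
    [0, 0, 0, -8, 0.5],
    [0, 0, 0, -8, 0.5],
    [0, 0, 0, -8, 0.5],
    [0, 0, 0, -8, 0.5],
    [0, 0, 0, -7, 0.5],
    [0, 0, 0, 0, 0.5]
  ]
}}

```text
t: 28.65
eef_pos: [637.1, 127.3, 116.7]
tcp_rot: [3.141, 0.001, 3.091]
ft_force: [0.5, 0.1, 0.3]
opening: 0.5
grip_force: 0.0
```

```bash
python3 go.py 638 117 31 177
python3 - <<'E'
from h import *
c=shot('top'); cv2.imwrite('pics/t6.png',cv2.resize(c['color'][150:270,230:370,::-1],None,fx=5,fy=5,interpolation=cv2.INTER_CUBIC))
from meas import *
for b in blobs(c,(15,90,130),(32,255,255),8,[(255,190),(290,190),(290,255),(250,255)]): print(b[0],b[1],onz(c,*b[0],20))
E
```

```text
pos [637.1 127.3 116.7] rot [3.141e+00 1.000e-03 3.091e+00] open 0.5 gf 0.0 t 28.6
turn 0.1 then shift x -1.4 y -10.2 z 85.7
```

```bash
python3 go.py 694.5 114 40 177
```

```text
pos [637.2 127.3 116.7] rot [3.141e+00 1.000e-03 3.087e+00] open 0.503 gf 0.0 t 28.7
turn -0.1 then shift x -57.9 y -10.3 z 76.7
```

>>> {"op": "carry_out", "data": {
  "motion": [
    [-29, -8, 0, 0, 0.5],
    [-29, -8, 0, 0, 0.5],
    [0, 0, 0, 0, 0.5],
    [0, 0, 0, 0, 0.5]
  ]
}}

```text
t: 29.1
eef_pos: [694.0, 108.1, 116.0]
tcp_rot: [3.142, -0.001, 3.086]
ft_force: [-1.4, 0.3, 0.2]
opening: 0.498
grip_force: 0.0
```

```bash
python3 go.py 694.5 114 40 177
python3 - <<'E'
from h import *
from meas import *
T=shot('top');c=shot('side')
for b in blobs(T,(15,90,130),(32,255,255),8,[(255,190),(290,190),(290,255),(250,255)]): print(b[0],b[1],onz(T,*b[0],20))
h=cv2.cvtColor(T['color'],cv2.COLOR_RGB2HSV)
# scoop handle in top & side: dark brown
cv2.imwrite('pics/s7.png',np.hstack([cv2.resize(T['color'][160:260,230:310,::-1],None,fx=5,fy=5,interpolation=cv2.INTER_CUBIC),cv2.resize(c['color'][180:280,220:300,::-1],None,fx=5,fy=5,interpolation=cv2.INTER_CUBIC)]))
E
```

```text
pos [694.  108.1 116. ] rot [ 3.142e+00 -1.000e-03  3.086e+00] open 0.498 gf 0.0 t 29.1
turn -0.2 then shift x -0.2 y 5.9 z 76.0
```

View pics/s7.png

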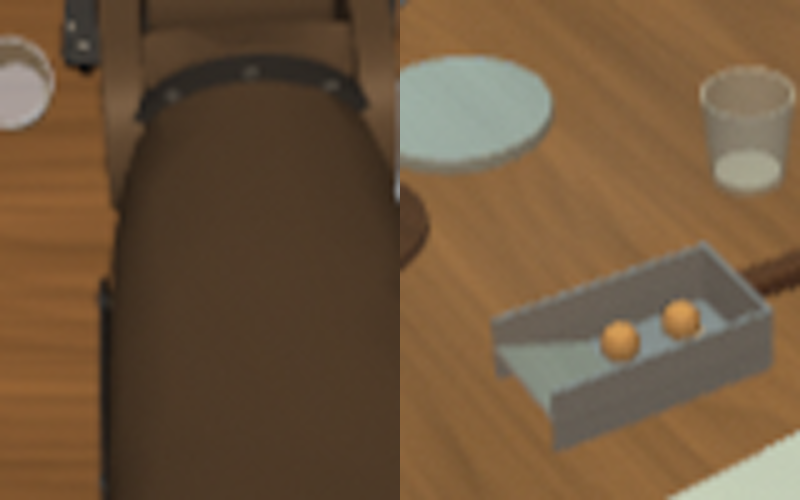

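The side view shows the two far lumps at (620,340) and (680,318), with the near two behind the wall. The side plates run flat down to the counter, so the scoop can rest level on the funnel rim. The tool can only point down, so I will use a small-area grip on the handle's end as a hinge to tip the scoop. I test that on the counter first.

>>> {"op": "carry_out", "data": {
  "motion": [
    [0, 6, 40, 0, 0.6],
    [0, 0, 36, 0, 0.6],
    [0, 0, 0, 0, 0.6],
    [0, 0, 0, 0, 1],
    [0, 0, 0, 0, 1],
    [0, 0, 0, 0, 1],
    [0, 0, 0, 0, 1],
    [0, 0, 0, 0, 1],
    [0, 0, 0, 0, 1]
  ]
}}

```text
t: 30.1
eef_pos: [695.0, 114.3, 41.1]
tcp_rot: [3.141, 0.001, 3.089]
ft_force: [0.8, 0.0, 1.3]
opening: 0.142
grip_force: 30.0
```

>>> {"op": "carry_out", "data": {
  "motion": [
    [0, 0, -5, 0, 1],
    [0, 0, -5, 0, 1],
    [0, 0, -5, 0, 1],
    [0, 0, -5, 0, 1],
    [0, 0, 0, 0, 1],
    [0, 0, 0, 0, 1],
    [0, 0, 0, 0, 1]
  ]
}}

```text
t: 30.8
eef_pos: [694.6, 114.3, 60.3]
tcp_rot: [3.142, 0.0, 3.089]
ft_force: [1.1, 0.9, -0.9]
opening: 0.143
grip_force: 30.0
```

Run:
```python
from h import *
s=env.state(); print(s['ft_force'],s['moment'],s['eef_pos'])
c=shot('side')
cv2.imwrite('pics/s8.png',cv2.resize(c['color'][180:280,220:340,::-1],None,fx=6,fy=6,interpolation=cv2.INTER_CUBIC))
```

```text
[ 1.12321666  0.88175812 -0.86983633] [-0.02432133 -0.20425085 -0.01151747] [694.64290275 114.26292393  60.32790982]
```

View pics/s8.png

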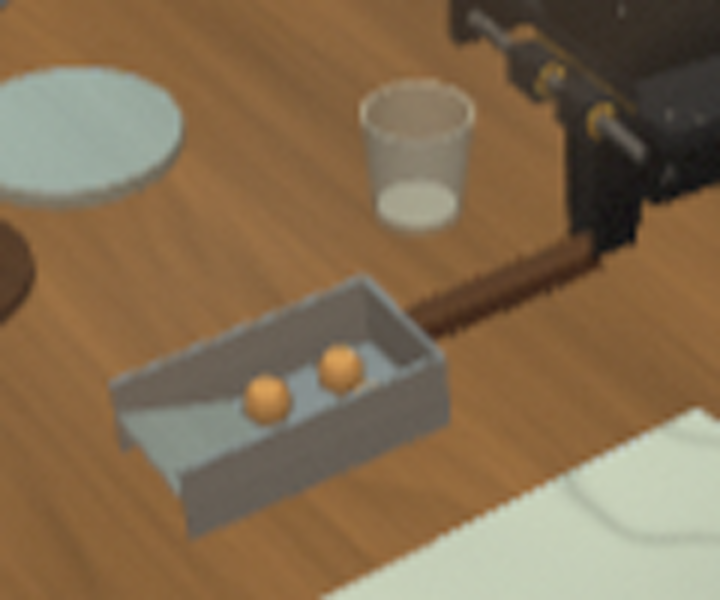

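The test works. The front stays on the counter while the handle end rises, with the lumps in place at (267,398) and (340,368). I set it back down and take the firm carrying grip nearer the tray.

>>> {"op": "carry_out", "data": {
  "motion": [
    [0, 0, 10, 0, 1],
    [0, 0, 9.5, 0, 1],
    [0, 0, 0, 0, 1],
    [0, 0, 0, 0, 0.6],
    [0, 0, 0, 0, 0.6],
    [0, 0, -20, 0, 0.6],
    [40, 0, -10, 0, 0.6],
    [40, 0, 0, 0, 0.6],
    [0, 0, 24, 0, 0.6],
    [0, 0, 24, 0, 0.6],
    [0, 0, 0, 0, 0.6]
  ]
}}

```text
t: 31.95
eef_pos: [613.4, 118.4, 21.1]
tcp_rot: [-3.141, -0.003, 3.09]
ft_force: [-0.7, -0.5, -0.2]
opening: 0.399
grip_force: 0.0
```

```bash
python3 go.py 615 118 22 177
```

```text
pos [613.4 118.4  21.1] rot [-3.141e+00 -3.000e-03  3.090e+00] open 0.399 gf 0.0 t 31.9
turn 0.0 then shift x -1.6 y -0.3 z -0.9
```

>>> {"op": "carry_out", "data": {
  "motion": [
    [0, 0, 0, 0, 1],
    [0, 0, 0, 0, 1],
    [0, 0, 0, 0, 1],
    [0, 0, 0, 0, 1],
    [0, 0, 0, 0, 1],
    [0, 0, -4, 0, 1],
    [0, 0, -8, 0, 1],
    [0, 0, -12, 0, 1],
    [0, 0, -12, 0, 1],
    [0, 0, -8, 0, 1],
    [0, 0, -4, 0, 1],
    [0, 0, 0, 0, 1]
  ]
}}

```text
t: 33.15
eef_pos: [614.9, 118.5, 71.7]
tcp_rot: [3.141, 0.001, 3.09]
ft_force: [-0.2, 0.6, -2.8]
opening: 0.168
grip_force: 30.0
```

Run:
```python
from h import *
s=env.state(); print(s['ft_force'],s['moment'],s['eef_pos'],s['opening'])
c=shot('side')
cv2.imwrite('pics/s9.png',cv2.resize(c['color'][170:270,220:340,::-1],None,fx=6,fy=6,interpolation=cv2.INTER_CUBIC))
```

```text
[-0.23200018  0.60369668 -2.82998561] [ 0.02071361 -0.23671759  0.03654347] [614.90502974 118.51097294  71.71683239] 0.16820612462560824
```

View pics/s9.png

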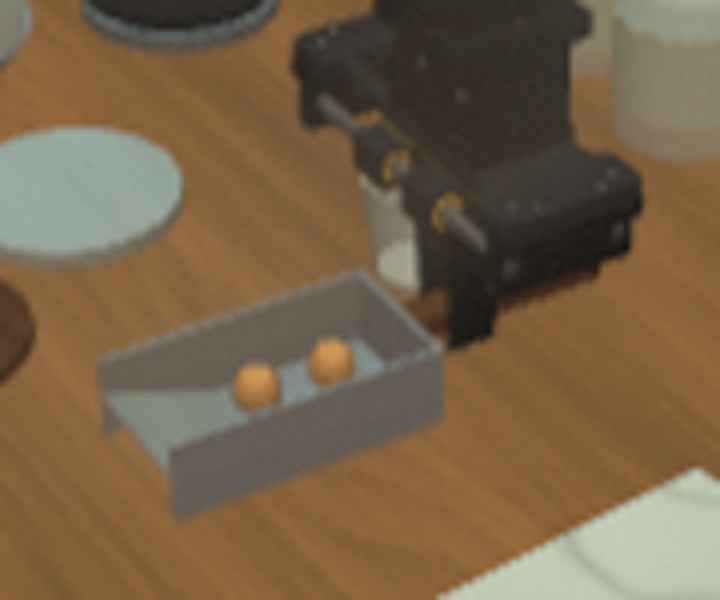

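The scoop is off the counter, level, and weighs about 2.8 N with the lumps at (256,385) and (332,358). I lift it above the funnel rim and carry it over.

>>> {"op": "carry_out", "data": {
  "motion": [
    [0, 0, -8, 0, 1],
    [0, 0, -15, 0, 1],
    [0, 0, -18, 0, 1],
    [0, 0, -18, 0, 1],
    [0, 0, -18, 0, 1],
    [0, 0, -18, 0, 1],
    [0, 0, -18, 0, 1],
    [0, 0, -18, 0, 1],
    [0, 0, -16, 0, 1],
    [0, 0, -12, 0, 1],
    [0, 0, -6, 0, 1],
    [0, 0, 0, 0, 1]
  ]
}}

```text
t: 34.4
eef_pos: [614.8, 118.5, 236.8]
tcp_rot: [3.141, 0.001, 3.09]
ft_force: [1.3, -0.2, -2.4]
opening: 0.166
grip_force: 30.0
```

>>> {"op": "carry_out", "data": {
  "motion": [
    [4, 8, 0, 0, 1],
    [7, 15, 0, 0, 1],
    [9, 21, 0, 0, 1],
    [10, 22, 0, 0, 1],
    [10, 22, 0, 0, 1],
    [10, 22, 0, 0, 1],
    [10, 22, 0, 0, 1],
    [10, 22, 0, 0, 1],
    [9, 21, 0, 0, 1],
    [7.5, 16, 0, 0, 1],
    [4, 9.5, 0, 0, 1],
    [0, 0, 0, 0, 1]
  ]
}}

```text
t: 35.6
eef_pos: [534.0, 324.6, 235.7]
tcp_rot: [-3.142, -0.0, 3.091]
ft_force: [1.1, -0.2, -2.8]
opening: 0.165
grip_force: 30.0
```

Run:
```python
from meas import *
s=env.state(); print(s['ft_force'],s['moment'],s['eef_pos'],s['opening'],s['tcp_rot'])
T=shot('top'); S=shot('side','s10f.png')
cv2.imwrite('pics/s10.png',np.hstack([cv2.resize(T['color'][200:300,160:260,::-1],(400,400),interpolation=cv2.INTER_CUBIC),cv2.resize(S['color'][110:250,150:290,::-1],(400,400),interpolation=cv2.INTER_CUBIC)]))
```

```text
[ 1.1 -0.2 -2.8] [-0.  -0.2  0.1] [534.  324.6 235.7] 0.16496291694304796 [-3.1 -0.   3.1]
```

View pics/s10.png

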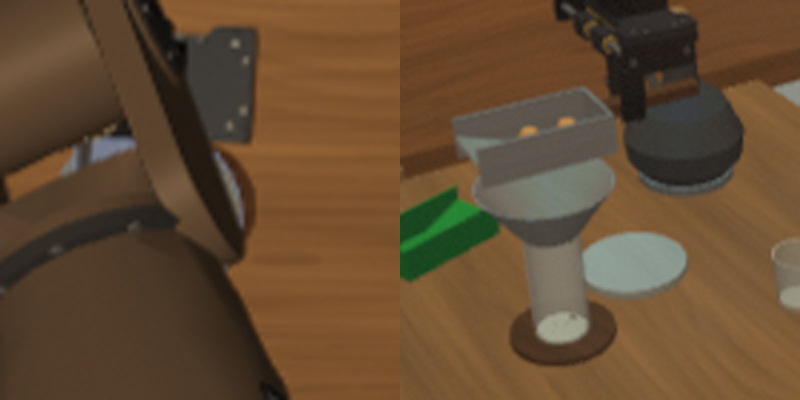

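The scoop is level above the funnel with the lumps at (528,131) and (566,122). I check the funnel's centre from the rim extremes in the side view at (473,185) and (614,178).

Run:
```python
from meas import *
S=shot('side')
for f in [(473,185),(614,178)]: print(onz(S,150+(f[0]-400)*.35,110+f[1]*.35,180))
a=np.linspace(0,6.28,100)
p=proj(S,[[440+68*np.cos(t),328+68*np.sin(t),180] for t in a]); print(p.min(0),p.max(0),p[p[:,0].argmin()],p[p[:,0].argmax()], 'meas 175.5,174.8  224.9,172.3')
# scoop corners predicted (bottom z=215 top 255), near wall
for q in [(-84,-36,0),(-84,-36,40),(46,-36,40),(46,36,40),(-84,36,40)]:
    c,s=np.cos(-.05),np.sin(-.05); print(q,(proj(S,[459+c*q[0]-s*q[1],328+s*q[0]+c*q[1],214.5+q[2]])[0]-[150,110])/.35+[400,0])
```

```text
[383.8 362.8 180. ]
[501.4 298.8 180. ]
[174.5 162.5] [224.9 187. ] [174.5 177.3] [224.9 172.3] meas 175.5,174.8  224.9,172.3
(-84, -36, 0) [484.5 184.7]
(-84, -36, 40) [478.2 145. ]
(46, -36, 40) [613.6 110.7]
(46, 36, 40) [582.8  82.6]
(-84, 36, 40) [452.1 114.1]
```

>>> {"op": "carry_out", "data": {
  "motion": [
    [0, 0, 6, 0, 1],
    [0, 0, 8, 0, 1],
    [0, 0, 8, 0, 1],
    [0, 0, 4, 0, 1],
    [0, 0, 0, 0, 1],
    [0, 0, 0, 0, 1]
  ]
}}

```text
t: 36.35
eef_pos: [534.8, 323.4, 209.9]
tcp_rot: [3.142, 0.0, 3.089]
ft_force: [-0.5, -1.2, -1.8]
opening: 0.169
grip_force: 30.0
```

>>> {"op": "carry_out", "data": {
  "motion": [
    [0, 0, 2, 0, 1],
    [0, 0, 2, 0, 1],
    [0, 0, 0, 0, 1]
  ]
}}

```text
t: 36.65
eef_pos: [534.6, 323.4, 205.7]
tcp_rot: [-3.142, -0.0, 3.089]
ft_force: [0.7, 0.3, -1.8]
opening: 0.166
grip_force: 30.0
```

>>> {"op": "carry_out", "data": {
  "motion": [
    [0, 0, 2, 0, 1],
    [0, 0, 0, 0, 1],
    [0, 0, 0, 0, 1]
  ]
}}

```text
t: 36.95
eef_pos: [534.7, 323.4, 204.0]
tcp_rot: [3.141, 0.0, 3.089]
ft_force: [-0.8, -0.3, -1.6]
opening: 0.165
grip_force: 30.0
```

>>> {"op": "carry_out", "data": {
  "motion": [
    [0, 0, 2, 0, 1],
    [0, 0, 0, 0, 1],
    [0, 0, 0, 0, 1]
  ]
}}

```text
t: 37.25
eef_pos: [535.3, 323.6, 203.2]
tcp_rot: [3.14, 0.002, 3.089]
ft_force: [-0.4, -0.3, 5.2]
opening: 0.17
grip_force: 30.0
```

>>> {"op": "carry_out", "data": {
  "motion": [
    [0, 0, -1, 0, 1],
    [0, 0, 0, 0, 0.6],
    [0, 0, 0, 0, 0.6],
    [0, 0, 0, 0, 0.6],
    [0, 0, -25, 0, 0.6],
    [0, 0, -20, 0, 0.6],
    [-40, 0, 0, 0, 0.6],
    [-41, 0, 0, 0, 0.6],
    [0, 0, 0, 0, 0.6],
    [0, 0, 0, 0, 0.6]
  ]
}}

```text
t: 38.25
eef_pos: [615.8, 318.8, 246.9]
tcp_rot: [-3.141, -0.001, 3.089]
ft_force: [-0.7, -0.2, -0.2]
opening: 0.398
grip_force: 0.0
```

Run:
```python
from meas import *
s=env.state(); print(s['ft_force'],s['eef_pos'],s['opening'])
S=shot('side')
cv2.imwrite('pics/s11.png',cv2.resize(S['color'][100:240,150:330,::-1],None,fx=4.2,fy=4.2,interpolation=cv2.INTER_CUBIC))
for b in blobs(S,(10,120,130),(22,255,255),6,[(160,110),(240,110),(240,200),(160,200)]): print(b[0],b[1])
def P(q,o): 
    c,s=np.cos(-.05),np.sin(-.05); return proj(S,[o[0]+c*q[0]-s*q[1],o[1]+s*q[0]+c*q[1],o[2]+q[2]])[0]
for q in [(-84,-36,40),(46,-36,40),(46,36,40),(-84,36,40),(150,0,37),(150,-8,23)]: print(q,(P(q,(459.5,327,180))-[150,100])*4.2)
```

```text
[-0.7 -0.2 -0.2] [615.8 318.8 246.9] 0.39790819001261385
[208.6 162.7] 14
[195.9 166. ] 16
[168.7 170.6] 12
[224.3 186.2] 139
[188.7 193.6] 19
(-84, -36, 40) [124.4 306.1]
(46, -36, 40) [319.8 254.1]
(46, 36, 40) [275.  211.3]
(-84, 36, 40) [ 86.2 259.1]
(150, 0, 37) [438.8 199.6]
(150, -8, 23) [445.1 222.8]
```

View pics/s11.png

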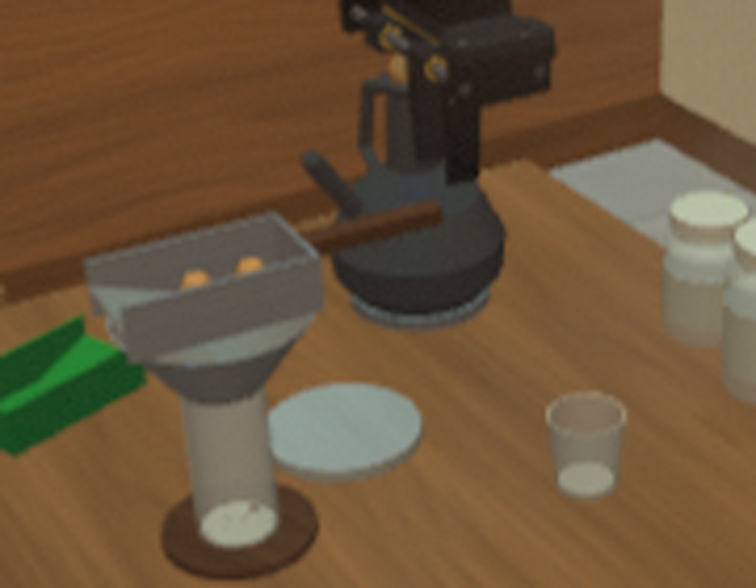

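The scoop rests level on the rim, with its handle end at (440,205) in the crop, matching a scoop origin of about (459,327,180). I grip the handle end with a small patch.

>>> {"op": "carry_out", "data": {
  "motion": [
    [1, 1, 14, 0, 0.6],
    [0, 0, 12, 0, 0.6],
    [0, 0, 0, 0, 0.6],
    [0, 0, 0, 0, 1],
    [0, 0, 0, 0, 1],
    [0, 0, 0, 0, 1],
    [0, 0, 0, 0, 1],
    [0, 0, 0, 0, 1]
  ]
}}

```text
t: 39.1
eef_pos: [614.8, 320.3, 222.3]
tcp_rot: [3.141, 0.001, 3.089]
ft_force: [0.9, -0.3, 0.8]
opening: 0.131
grip_force: 30.0
```

```bash
cat > tilt.py <<'E'
from meas import *
s=env.state(); print('t',round(s['t'],2),s['eef_pos'],'F',s['ft_force'],'open',round(s['opening'],3))
S=shot('side')
m=cv2.inRange(cv2.cvtColor(S['color'],cv2.COLOR_RGB2HSV),(5,110,30),(17,255,92))
roi=np.zeros_like(m); roi[60:230,150:300]=255; m&=roi
n,l,st,ce=cv2.connectedComponentsWithStats(m)
for i in range(1,n):
    if st[i,4]>25:
        P=np.argwhere(l==i)[:,::-1].astype(np.float32); r=cv2.minAreaRect(P); vx,vy,x0,y0=cv2.fitLine(P,cv2.DIST_L2,0,.01,.01).ravel()
        # tilt: ray of two line points cut with the vertical plane y = scoop y
        e=[]
        t=(P-[x0,y0])@[vx,vy]
        for k in (t.min(),t.max()):
            o,d=ray(S,x0+vx*k,y0+vy*k); e.append(o+d*(320-o[1])/d[1])
        D=e[1]-e[0]; print('brown',ce[i],st[i,4],'len',np.linalg.norm(D),'ends',e[0],e[1],'deg',np.degrees(np.arctan2(D[2],D[0])))
for b in blobs(S,(10,120,130),(20,255,255),5,[(160,90),(250,90),(250,260),(160,260)]):
    if b[1]<80: print('orange',b[0],b[1])
E
python3 tilt.py
```

```text
t 39.1 [614.8 320.3 222.3] F [ 0.9 -0.3  0.8] open 0.131
brown [231.6 110.4] 37 len 58.25892926868235 ends [536.4 320.  369.7] [556.1 320.  314.9] deg -70.24816350590599
brown [282.2 132.7] 329 len 135.4327071913156 ends [633.  320.  242.8] [768.2 320.  234.4] deg -3.535768985088436
brown [187.2 157.2] 315 len 221.44404699046888 ends [308.9 320.  243.1] [530.3 320.  245.7] deg 0.6715191657133526
brown [238.4 153.6] 186 len 98.993491959313 ends [508.5 320.  213.9] [607.5 320.  210.5] deg -1.946729579447898
brown [219.8 223.6] 113 len 47.535395606862906 ends [480.6 320.   30.5] [477.7 320.  -16.9] deg -93.50670046756159
brown [192.9 224.9] 75 len 37.52816125763174 ends [393.8 320.   17.8] [400.6 320.   54.7] deg 79.53581120084749
orange [208.7 162.6] 15
orange [195.9 166. ] 16
orange [168.7 170.6] 12
orange [173.3 176.7] 6
orange [188.8 193.7] 19
orange [249.4 209.2] 13
orange [230.2 218.1] 8
orange [166.  231.8] 5
```

The handle detector reads level, -2° with its end at X≈608. I pull back 50 mm along the rim, gently.

>>> {"op": "carry_out", "data": {
  "motion": [
    [0, 0, -1, 0, 1],
    [-3, 0, 0, 0, 1],
    [-6, 0, 0, 0, 1],
    [-7, 0, 0, 0, 1],
    [-7, 0, 0, 0, 1],
    [-7, 0, 0, 0, 1],
    [-7, 0, 0, 0, 1],
    [-6, 0, 0, 0, 1],
    [-4, 0, 0, 0, 1],
    [-3, 0, 0, 0, 1],
    [0, 0, 0, 0, 1]
  ]
}}

```text
t: 40.25
eef_pos: [665.0, 317.6, 222.8]
tcp_rot: [3.141, 0.0, 3.089]
ft_force: [0.6, -0.7, 0.6]
opening: 0.13
grip_force: 30.0
```

```bash
python3 tilt.py | grep -v "brown \[\(231\|282\|187\|219\|192\)"
```

```text
t 40.25 [665.  317.6 222.8] F [ 0.6 -0.7  0.6] open 0.13
brown [257.4 143.1] 266 len 121.49778092469393 ends [589.9 320.  188.2] [662.9 320.  285.3] deg 53.07075362395686
brown [288.1 132. ] 224 len 85.42477829718975 ends [683.8 320.  233.8] [769.1 320.  237. ] deg 2.123882968431282
brown [179.8 159.4] 354 len 214.53887826896405 ends [309.  320.  240.3] [523.3 320.  250.3] deg 2.6863424058795773
orange [246.4 115.1] 34
orange [225.5 158.1] 14
orange [212.9 161.4] 18
orange [172.3 171.5] 68
orange [188.8 193.9] 21
orange [249.4 209.2] 13
orange [246.7 219. ] 47
orange [229.5 217.7] 10
orange [233.8 222.1] 8
orange [161.2 225.1] 8
orange [167.  233.9] 11
```

The lumps moved along with the scoop, about 17 px in the image. Now the first part of the tipping arc.

>>> {"op": "carry_out", "data": {
  "motion": [
    [0, 0, -5, 0, 1],
    [1, 0, -8, 0, 1],
    [2, 0, -8, 0, 1],
    [3, 0, -8, 0, 1],
    [4, 0, -8, 0, 1],
    [5, 0, -8, 0, 1],
    [4, 0, -6, 0, 1],
    [0, 0, 0, 0, 1],
    [0, 0, 0, 0, 1]
  ]
}}

```text
t: 41.2
eef_pos: [645.5, 318.6, 274.0]
tcp_rot: [3.141, 0.0, 3.09]
ft_force: [-1.1, 0.7, 0.0]
opening: 0.133
grip_force: 30.0
```

```bash
python3 tilt.py
python3 - <<'E'
from meas import *
S=shot('side','s12.png')
# expected pixels of handle end and handle root for tilts 0 and 16 deg from hinge at TCP
s=env.state()['eef_pos']; print(s)
for th in (0,8,16,24):
    c,n=np.cos(np.radians(th)),np.sin(np.radians(th)); h=np.array([s[0]-5,s[2]-6])
    f=lambda u,z,y=0: proj(S,[h[0]+(u-147)*c-(z-35)*n, 320+y, h[1]+(u-147)*n+(z-35)*c])[0]
    print(th,'root',f(50,30),'lipNearTop',f(-84,40,-36),'backNearTop',f(46,40,-36),'lump',f(16,14,17),f(-24,14,17))
E
```

```text
t 41.2 [645.5 318.6 274. ] F [-1.1  0.7  0. ] open 0.133
brown [266.7 131.3] 644 len 225.00516172552824 ends [549.3 320.  287.5] [764.4 320.  221.5] deg -17.051243031264796
brown [282.5 109.6] 34 len 77.04121807589529 ends [665.4 320.  302.2] [741.5 320.  314.5] deg 9.150370512324548
brown [178.8 160.1] 392 len 181.3113248049762 ends [309.  320.  240.8] [490.3 320.  245.3] deg 1.4195574395713566
brown [219.8 223.7] 112 len 46.2761981003857 ends [481.5 320.   29.8] [477.3 320.  -16.3] deg -95.17431213517983
brown [192.7 224.9] 76 len 37.54114552914612 ends [393.3 320.   18. ] [400.2 320.   54.9] deg 79.37732824647846
orange [246.3 115.1] 31
orange [222.7 157. ] 23
orange [211.5 163.8] 23
orange [172.1 171.4] 60
orange [188.6 193.2] 15
orange [249.4 209.2] 13
orange [246.7 219.1] 38
orange [243.5 226.8] 67
orange [232.1 220.3] 10
[645.7 318.6 273.5]
0 root [232.8 138.3] lipNearTop [191.9 152.4] backNearTop [237.6 139.9] lump [219.2 144.5] [205.8 148.2]
8 root [233.6 142.7] lipNearTop [194.  163.6] backNearTop [238.  144.7] lump [221.2 150.1] [208.3 155.6]
16 root [235.1 146.7] lipNearTop [197.6 173.8] backNearTop [239.1 149.3] lump [223.8 155.1] [211.7 162.3]
24 root [237.1 150.3] lipNearTop [202.6 182.8] backNearTop [240.8 153.4] lump [227.2 159.4] [216. 168.]
```

Lump pixels match a 16° tilt, so the scoop is drooping in the hinge as planned. I continue the arc.

>>> {"op": "carry_out", "data": {
  "motion": [
    [3, 0, -6, 0, 1],
    [4, 0, -8, 0, 1],
    [4, 0, -8, 0, 1],
    [5, 0, -9, 0, 1],
    [5, 0, -9, 0, 1],
    [6, 0, -9, 0, 1],
    [6, 0, -8, 0, 1],
    [6, 0, -8, 0, 1],
    [0, 0, 0, 0, 1],
    [0, 0, 0, 0, 1]
  ]
}}

```text
t: 42.3
eef_pos: [606.7, 320.6, 339.2]
tcp_rot: [3.141, 0.001, 3.09]
ft_force: [-0.5, 0.3, -0.9]
opening: 0.13
grip_force: 30.0
```

```bash
cat > chk.py <<'E'
from meas import *
S=shot('side'); st=env.state(); s=st['eef_pos']; print(s,'F',st['ft_force'],'open',st['opening'].__round__(3),'t',st['t'])
for th in (20,30,40,50,60,70):
    c,n=np.cos(np.radians(th)),np.sin(np.radians(th)); h=np.array([s[0]-5,s[2]-6])
    f=lambda u,z,y=0: proj(S,[h[0]+(u-147)*c-(z-35)*n, 320+y, h[1]+(u-147)*n+(z-35)*c])[0]
    print(th,'lump',f(16,14,17),f(-24,14,17),'lipNearTop',f(-84,40,-36),'backNearTop',f(46,40,-36), 'backFarTop',f(46,40,36))
for b in blobs(S,(10,120,130),(20,255,255),5,[(160,90),(260,90),(260,260),(160,260)]):
    if b[1]<150: print('orange',b[0],b[1])
E
python3 chk.py
```

```text
[606.8 320.6 338.8] F [ 0.3  0.6 -0.9] open 0.13 t 42.35
20 lump [210.5 139.3] [198.1 147.4] lipNearTop [182.7 160.2] backNearTop [225.  132.3] backFarTop [212.7 123.2]
30 lump [215.5 144.6] [204.6 154.5] lipNearTop [190.6 171.4] backNearTop [227.8 137.5] backFarTop [215.5 128.3]
40 lump [221.4 148.7] [212.2 159.9] lipNearTop [200.1 180.2] backNearTop [231.4 141.9] backFarTop [219.1 132.6]
50 lump [227.8 151.4] [220.5 163.6] lipNearTop [210.8 186.6] backNearTop [235.7 145.3] backFarTop [223.3 136. ]
60 lump [234.7 152.7] [229.3 165.5] lipNearTop [222.4 190.6] backNearTop [240.6 147.7] backFarTop [228.1 138.4]
70 lump [241.7 152.8] [238.4 165.7] lipNearTop [234.4 192.3] backNearTop [245.8 149. ] backFarTop [233.3 139.7]
orange [197.7 160.9] 7
orange [172.2 171.4] 56
orange [226.  185.1] 82
orange [188.9 193.5] 15
orange [218.1 191.9] 15
orange [254.7 212.6] 101
orange [167. 223.] 108
orange [247.8 220.8] 36
orange [241.4 222.4] 22
orange [255.7 236.1] 49
orange [258.  230.3] 16
orange [246.8 233.8] 11
orange [203.6 249.4] 69
```

```bash
cat > lumps.py <<'E'
from meas import *
for nm,roi in(('side',[(90,60),(330,60),(330,330),(90,330)]),('top',[(130,180),(300,180),(300,320),(130,320)])):
    C=shot(nm); h=cv2.cvtColor(C['color'],cv2.COLOR_RGB2HSV)
    for b in blobs(C,(14,120,145) if nm=='side' else (12,90,120),(19,190,255) if nm=='side' else (30,255,255),5,roi):
        print(nm,b[0],b[1],'on z180',onz(C,*b[0],180)[:2],'z20',onz(C,*b[0],20)[:2])
    if nm=='side': print('tube px z10..125',proj(C,[[441,329,10],[441,329,60],[441,329,125],[441,329,150],[441,329,180]]))
E
python3 lumps.py; python3 -c "
import cv2;S=cv2.imread('pics/s12.png');h=cv2.cvtColor(S,cv2.COLOR_BGR2HSV)
print('old z',[ (x,y) for x,y in [(203,249)] ], h[249,203])"
```

```text
tube px z10..125 [[206.6 224.5]
 [204.7 210.4]
 [202.3 191.1]
 [201.3 183.4]
 [200.  173.9]]
top [222.7 182.8] 23 on z180 [641.5 256.6] z20 [662.2 276.5]
top [261.1 235.1] 8364 on z180 [494.9 148.2] z20 [494.1 152.1]
top [158.5 206.8] 273 on z180 [573.8 436.7] z20 [584.6 483.2]
top [130.6 240.9] 15 on z180 [478.  514.1] z20 [474.7 571.9]
top [147.2 284.6] 195 on z180 [356.6 465.3] z20 [335.4 516. ]
top [131.9 294.9] 47 on z180 [327.7 508.3] z20 [302.3 565.3]
top [134.  305.2] 44 on z180 [299.3 502.1] z20 [269.6 558.2]
top [149.7 305. ] 36 on z180 [300.3 458. ] z20 [270.9 507.5]
top [275.2 311.8] 831 on z180 [282.3 109. ] z20 [250.2 107.1]
top [140.1 315.9] 183 on z180 [269.9 484.9] z20 [235.9 538.4]
old z [(203, 249)] [ 15 146 133]
```

Run:
```python
from meas import *
S=shot('side','s13.png'); a=cv2.imread('pics/s12.png'); b=cv2.imread('pics/s13.png'); z=cv2.imread('pics/side0.png')
ha,hb,hz=[cv2.cvtColor(i,cv2.COLOR_BGR2HSV) for i in(a,b,z)]
for y in range(150,230,4): print(y,[tuple(hb[y,x]) for x in (192,198,202,206,212)],'|',[tuple(hz[y,x]) for x in (198,206)])
```

```text
150 [(np.uint8(13), np.uint8(161), np.uint8(108)), (np.uint8(13), np.uint8(163), np.uint8(103)), (np.uint8(14), np.uint8(166), np.uint8(95)), (np.uint8(13), np.uint8(162), np.uint8(82)), (np.uint8(18), np.uint8(42), np.uint8(91))] | [(np.uint8(13), np.uint8(153), np.uint8(105)), (np.uint8(13), np.uint8(158), np.uint8(84))]
154 [(np.uint8(13), np.uint8(160), np.uint8(83)), (np.uint8(13), np.uint8(156), np.uint8(85)), (np.uint8(14), np.uint8(171), np.uint8(82)), (np.uint8(19), np.uint8(43), np.uint8(96)), (np.uint8(16), np.uint8(47), np.uint8(93))] | [(np.uint8(14), np.uint8(164), np.uint8(84)), (np.uint8(14), np.uint8(166), np.uint8(80))]
158 [(np.uint8(13), np.uint8(161), np.uint8(84)), (np.uint8(13), np.uint8(157), np.uint8(86)), (np.uint8(20), np.uint8(65), np.uint8(106)), (np.uint8(14), np.uint8(46), np.uint8(94)), (np.uint8(20), np.uint8(43), np.uint8(88))] | [(np.uint8(13), np.uint8(162), np.uint8(85)), (np.uint8(15), np.uint8(146), np.uint8(122))]
162 [(np.uint8(15), np.uint8(146), np.uint8(129)), (np.uint8(16), np.uint8(104), np.uint8(132)), (np.uint8(15), np.uint8(44), np.uin
[... 4639 characters left out ...]
t8(110)), (np.uint8(17), np.uint8(47), np.uint8(125))]
222 [(np.uint8(13), np.uint8(141), np.uint8(76)), (np.uint8(20), np.uint8(48), np.uint8(112)), (np.uint8(18), np.uint8(80), np.uint8(147)), (np.uint8(22), np.uint8(55), np.uint8(148)), (np.uint8(18), np.uint8(72), np.uint8(117))] | [(np.uint8(21), np.uint8(47), np.uint8(115)), (np.uint8(33), np.uint8(32), np.uint8(161))]
226 [(np.uint8(14), np.uint8(142), np.uint8(72)), (np.uint8(26), np.uint8(38), np.uint8(136)), (np.uint8(17), np.uint8(75), np.uint8(130)), (np.uint8(23), np.uint8(47), np.uint8(136)), (np.uint8(36), np.uint8(33), np.uint8(161))] | [(np.uint8(25), np.uint8(35), np.uint8(137)), (np.uint8(34), np.uint8(33), np.uint8(163))]
```

Tinted spots now show at the bottom of the tube, around (202,222) and (212,218), so lumps have fallen in. I tip further to empty the scoop.

>>> {"op": "carry_out", "data": {
  "motion": [
    [4, 0, -5, 0, 1],
    [5, 0, -6, 0, 1],
    [6, 0, -6, 0, 1],
    [6, 0, -6, 0, 1],
    [6, 0, -6, 0, 1],
    [6, 0, -6, 0, 1],
    [5, 0, -6, 0, 1],
    [5, 0, -6, 0, 1],
    [0, 0, 0, 0, 1],
    [0, 0, 0, 0, 1],
    [0, 0, 0, 0, 1]
  ]
}}

```text
t: 43.6
eef_pos: [563.9, 322.8, 385.5]
tcp_rot: [-3.141, -0.0, 3.089]
ft_force: [0.4, 0.5, -2.2]
opening: 0.13
grip_force: 30.0
```

```bash
cat > tube.py <<'E'
from meas import *
import sys
S=shot('side',sys.argv[1]); z=cv2.imread('pics/side0.png'); st=env.state(); print(st['eef_pos'],'F',st['ft_force'],'open',round(st['opening'],3),st['t'])
hb=cv2.cvtColor(cv2.imread('pics/'+sys.argv[1]),cv2.COLOR_BGR2HSV).astype(int); hz=cv2.cvtColor(z,cv2.COLOR_BGR2HSV).astype(int)
D=hb[...,1]-hz[...,1]
for y in range(192,234): print(y,''.join('#' if D[y,x]>30 else '+' if D[y,x]>12 else '.' for x in range(188,224)))
E
python3 tube.py s14.png
python3 - <<'E'
from meas import *
a=cv2.imread('pics/s14.png'); m=cv2.inRange(cv2.cvtColor(a,cv2.COLOR_BGR2HSV),(5,20,78),(25,60,100)); print('wall px rows (first/last x) above funnel')
for y in range(110,192,5):
    x=np.flatnonzero(m[y,170:260])+170; print(y,(x.min(),x.max(),len(x)) if len(x) else None)
E
python3 chk.py | head -7
```

```text
[563.9 322.8 385.5] F [ 0.1  0.2 -1.5] open 0.13 43.65
192 ....................................
193 ....................................
194 ....................................
195 ....................................
196 ....................................
197 ....................................
198 ....................................
199 ....................................
200 ....................................
201 ....................................
202 ....................................
203 ....................................
204 ....................................
205 ....................................
206 ....................................
207 ....................................
208 ....................................
209 ....................................
210 ....................................
211 ....................................
212 ....................................
213 ....................................
214 ..........+++++.....................
215 ..........++++++....................
216 .........+####+++++...++............
217 .........+#####+
[... 1257 characters left out ...]
 0.2 -1.9] open 0.131 t 43.7
20 lump [193.6 126.7] [180.6 135. ] lipNearTop [163.3 147.5] backNearTop [207.9 118.8] backFarTop [195.9 110. ]
30 lump [199.  132.4] [187.6 142.6] lipNearTop [172.  159.5] backNearTop [211.  124.4] backFarTop [199.  115.5]
40 lump [205.3 136.8] [195.8 148.4] lipNearTop [182.3 169. ] backNearTop [214.9 129.1] backFarTop [202.9 120. ]
50 lump [212.2 139.7] [204.7 152.5] lipNearTop [193.9 176. ] backNearTop [219.6 132.8] backFarTop [207.5 123.7]
60 lump [219.5 141.3] [214.1 154.6] lipNearTop [206.4 180.4] backNearTop [224.8 135.4] backFarTop [212.6 126.3]
70 lump [227.  141.4] [223.7 155. ] lipNearTop [219.2 182.3] backNearTop [230.4 136.9] backFarTop [218.1 127.8]
```

>>> {"op": "carry_out", "data": {
  "motion": [
    [-5, 0, -15, 0, 1],
    [-5, 0, 15, 0, 1],
    [0, 0, -20, 0, 1],
    [0, 0, 20, 0, 1],
    [0, 0, -20, 0, 1],
    [0, 0, 20, 0, 1],
    [0, 0, -20, 0, 1],
    [0, 0, 0, 0, 1],
    [0, 0, 0, 0, 1],
    [0, 0, 0, 0, 1]
  ]
}}

```text
t: 44.7
eef_pos: [573.7, 322.3, 404.9]
tcp_rot: [-3.141, -0.001, 3.089]
ft_force: [-0.2, 0.6, -2.2]
opening: 0.131
grip_force: 30.0
```

```bash
python3 tube.py s15.png | sed -n '1p;15,40p'
python3 - <<'E'
from meas import *
a=cv2.imread('pics/s15.png'); m=cv2.inRange(cv2.cvtColor(a,cv2.COLOR_BGR2HSV),(5,20,78),(25,60,100))
for y in range(115,192,8):
    x=np.flatnonzero(m[y,170:260])+170; print(y,(x.min(),x.max(),len(x)) if len(x) else None)
E
python3 chk.py | head -7; python3 lumps.py | head -5
```

```text
[573.7 322.3 405. ] F [ 0.7  0.2 -2.6] open 0.124 44.75
205 ....................................
206 ....................................
207 ....................................
208 ....................................
209 ....................................
210 ....................................
211 ....................................
212 ....................................
213 ....................................
214 ..........+++++.....................
215 ..........+++#+++...................
216 .........+##+###+++...++............
217 .........+#####++++.+++#+...........
218 .........+#+##+++#++#####+..........
219 .........+++++++##########+.........
220 ...........+++########+###..........
221 .............+############..........
222 .............+###########+..........
223 .............+#########++........+..
224 ..............#######...............
225 ..+...........######+...............
226 ..............+####+................
227 ................+++.................
228 ....................................
229 ...................................+
230 .......+.......
[... 545 characters left out ...]
9]
30 lump [201.6 124.5] [190.2 134.7] lipNearTop [174.6 151.2] backNearTop [213.8 116.1] backFarTop [201.6 107.4]
40 lump [207.9 129. ] [198.3 140.7] lipNearTop [184.9 161. ] backNearTop [217.7 120.9] backFarTop [205.5 112.1]
50 lump [214.9 132.1] [207.3 144.9] lipNearTop [196.6 168.2] backNearTop [222.4 124.7] backFarTop [210.1 115.9]
60 lump [222.2 133.8] [216.7 147.2] lipNearTop [209.  172.8] backNearTop [227.6 127.4] backFarTop [215.2 118.6]
70 lump [229.7 134. ] [226.3 147.7] lipNearTop [221.9 174.9] backNearTop [233.2 129. ] backFarTop [220.7 120.2]
side [246.6 114.4] 5 on z180 [759.2 634.1] z20 [951.7 992. ]
tube px z10..125 [[206.6 224.5]
 [204.7 210.4]
 [202.3 191.1]
 [201.3 183.4]
```

Three lumps show clearly in the tube, and a fourth may be behind them. I lift clear and carry the scoop back to its open counter spot, then check from above.

>>> {"op": "carry_out", "data": {
  "motion": [
    [0, 0, -12, 0, 1],
    [0, 0, -13, 0, 1],
    [0, -8, 0, 0, 1],
    [-1, -18, 0, 0, 1],
    [-1, -24, 0, 0, 1],
    [-1, -26, 0, 0, 1],
    [-1, -26, 0, 0, 1],
    [-1, -26, 0, 0, 1],
    [-1, -26, 0, 0, 1],
    [-1, -24, 0, 0, 1],
    [-1, -16, 0, 0, 1],
    [-0.5, -8, 0, 0, 1]
  ]
}}

```text
t: 46.1
eef_pos: [571.4, 118.2, 430.8]
tcp_rot: [-3.141, -0.0, 3.088]
ft_force: [0.0, 0.8, -2.3]
opening: 0.129
grip_force: 30.0
```

```bash
python3 tube.py s16.png | sed -n '1p;20,38p'
python3 - <<'E'
from meas import *
T=shot('top'); a=cv2.imread('pics/top0.png'); h=cv2.cvtColor(T['color'],cv2.COLOR_RGB2HSV); hz=cv2.cvtColor(a,cv2.COLOR_BGR2HSV)
p=proj(T,[[441,329,10],[441,329,180]]); print(p)
for y in range(238,262): print(y,' '.join('%3d'%h[y,x,1] for x in range(186,214)))
E
```

```text
[571.6 118.1 430.8] F [-0.2 -0.9 -1.9] open 0.123 46.15
210 ....................................
211 ....................................
212 ....................................
213 ....................................
214 ..........+++++.....................
215 ..........++++++....................
216 .........+###+#++++...++............
217 .........+##+##++++.+++#++..........
218 .........+#+##+++#++#####++.........
219 ..........++++++##########+.........
220 ...........++#########+###+.........
221 .............+############..........
222 .............+###########+..........
223 .............+#######+#++.........+.
224 ..............#######...............
225 ..............+#####+...............
226 ..............+####+................
227 ........+.......+++.................
228 ....................................
[[206.2 251.5]
 [196.1 254.4]]
238  44  44  42  42  44  42  40  42  40  42  42  42  42  42  42  42  40  40  42  42  40  42  45  42  45  45  36   5
239  44  42  42  44  42  44  42  40  42  42  42  42  42  42  42  44  42  40  44  42  42  42  44  44  44  44  45  36
24
[... 1849 characters left out ...]
  52
256  53  52  52  54  54  66  78  81  81  81  81  81  81  68 164 176 163 158 177 181 178 165 103  56  54  55  54  54
257  52  54  54  54  54  25  72  81  83  84  81  81  83  89 169 176 166 169 175 182 165 100  63  57  54  54  54  56
258  54  54  55  56  55  42  70  82  78  81  80  80  79  80 155 178 176 175 177 177  77  41  52  59  57  57  56  54
259  58  57  56  54  57  57  50  61  79  80  85  80  83  80  86 146 171 180 170 140  33  48  59  57  57  58  56  54
260  54  57  56  57  59  59  55  40  55  80  80  78  81  83  82  96 125 141 115  75  27  58  58  59  57  58  56  56
261  57  57  59  59  61  59  59  52  53  51  70  79  82  83  81  80  83  73  46  58  46  58  59  59  57  59  56  54
```

The top view into the funnel shows four separate lump clusters in the tube: (201,252), (207,255), (203,257) and (204,247). Now I set the scoop down.

>>> {"op": "carry_out", "data": {
  "motion": [
    [0, 0, 10, 0, 1],
    [0, 0, 20, 0, 1],
    [0, 0, 22, 0, 1],
    [0, 0, 22, 0, 1],
    [0, 0, 22, 0, 1],
    [0, 0, 22, 0, 1],
    [0, 0, 22, 0, 1],
    [0, 0, 22, 0, 1],
    [0, 0, 20, 0, 1],
    [0, 0, 12, 0, 1],
    [0, 0, 5, 0, 1],
    [0, 0, 0, 0, 1]
  ]
}}

```text
t: 47.4
eef_pos: [573.4, 121.1, 233.2]
tcp_rot: [3.141, 0.006, 3.09]
ft_force: [3.1, 0.1, 9.4]
opening: 0.155
grip_force: 30.0
```

>>> {"op": "carry_out", "data": {
  "motion": [
    [0, 0, 6, 0, 1],
    [-4, 0, 6, 0, 1],
    [-8, 0, 7, 0, 1],
    [-9, 0, 7, 0, 1],
    [-10, 0, 8, 0, 1],
    [-10, 0, 9, 0, 1],
    [-10, 0, 9, 0, 1],
    [-10, 0, 10, 0, 1],
    [-9, 0, 10, 0, 1],
    [0, 0, 0, 0, 1]
  ]
}}

```text
t: 48.4
eef_pos: [641.7, 116.4, 157.5]
tcp_rot: [-3.141, -0.003, 3.089]
ft_force: [-0.4, 0.2, 0.3]
opening: 0.156
grip_force: 30.0
```

```bash
cat > sc.py <<'E'
from meas import *
S=shot('side','sc.png'); st=env.state(); s=st['eef_pos']; print(s,'F',st['ft_force'],'open',round(st['opening'],3),st['t'])
h=cv2.cvtColor(S['color'],cv2.COLOR_RGB2HSV)
m=cv2.inRange(h,(0,0,70),(110,60,140)); k=np.zeros_like(m); k[170:300,215:325]=255; m&=k
n,l,q,ce=cv2.connectedComponentsWithStats(m); i=1+np.argmax(q[1:,4])
r=cv2.boxPoints(cv2.minAreaRect(np.argwhere(l==i)[:,::-1].astype(np.float32))); print('gray',q[i],ce[i]); 
P=np.argwhere(l==i)[:,::-1]; print('extremes L,R,T,B',P[P[:,0].argmin()],P[P[:,0].argmax()],P[P[:,1].argmin()],P[P[:,1].argmax()])
for th in (0,10,20,30,40,50):
    c,nn=np.cos(np.radians(th)),np.sin(np.radians(th)); hh=np.array([s[0]-5,s[2]-6])
    f=lambda u,z,y=0: proj(S,[hh[0]+(u-147)*c-(z-35)*nn, 122+y, hh[1]+(u-147)*nn+(z-35)*c])[0]
    print(th,'L',f(-84,40,36),'R',f(46,40,-36),f(46,0,-36),'T',f(46,40,36),'B',f(-84,0,-36),'cornerz',hh[1]+(-231)*nn+(-35)*c)
E
python3 sc.py
```

```text
[641.2 116.5 158.3] F [-0.8 -0.3 -0.1] open 0.153 48.45
gray [ 240  212   55   55 1447] [266.9 238.7]
extremes L,R,T,B [240 245] [294 232] [274 212] [259 266]
0 L [216.9 214.4] R [277.5 211.3] [277.7 224.4] T [262.3 198.3] B [231.9 242.4] cornerz 117.34460026784609
10 L [219.3 227.3] R [277.8 217. ] [280.3 228.8] T [262.8 203.9] B [236.6 253.8] cornerz 77.76359987135791
20 L [224.  238.4] R [279.2 222.2] [283.8 232.3] T [264.2 209. ] B [243.3 262.9] cornerz 40.448705432109826
30 L [230.8 247.4] R [281.4 226.5] [288.  234.7] T [266.6 213.3] B [251.8 269.7] cornerz 6.5337111353907495
40 L [239.1 254.2] R [284.5 230. ] [292.7 236.1] T [269.7 216.8] B [261.5 274.1] cornerz -22.9508930789087
50 L [248.7 258.7] R [288.4 232.5] [297.9 236.4] T [273.5 219.3] B [272.2 276.2] cornerz -47.1092324316667
```

>>> {"op": "carry_out", "data": {
  "motion": [
    [-8, 0, 10, 0, 1],
    [-7, 0, 10, 0, 1],
    [-7, 0, 11, 0, 1],
    [-6, 0, 12, 0, 1],
    [-6, 0, 12, 0, 1],
    [-5, 0, 12, 0, 1],
    [-4, 0, 10, 0, 1],
    [-3, 0, 10, 0, 1],
    [-2, 0, 9, 0, 1],
    [0, 0, 0, 0, 1]
  ]
}}

```text
t: 49.45
eef_pos: [689.1, 114.0, 62.4]
tcp_rot: [-3.141, -0.002, 3.089]
ft_force: [-0.2, -0.4, 0.5]
opening: 0.161
grip_force: 30.0
```

```bash
python3 sc.py
```

```text
[689.1 114.   63.2] F [-0.3  0.8  0.4] open 0.16 49.5
gray [ 244  224   56   43 1107] [273.6 244. ]
extremes L,R,T,B [244 243] [299 237] [285 224] [258 266]
0 L [236.8 238.5] R [293.3 235.4] [293.2 247.2] T [278.4 222.2] B [251.3 265.2] cornerz 22.201915874688474
10 L [238.7 250.1] R [293.5 240.6] [295.5 251.1] T [278.7 227.3] B [255.2 275.3] cornerz -17.37908452179972
20 L [242.7 260. ] R [294.6 245.2] [298.6 254.1] T [279.9 231.8] B [261.1 283.4] cornerz -54.69397896104779
30 L [248.6 267.9] R [296.6 249. ] [302.3 256.2] T [282.  235.7] B [268.6 289.3] cornerz -88.60897325776686
40 L [256.  273.8] R [299.3 252. ] [306.7 257.2] T [284.8 238.7] B [277.4 292.9] cornerz -118.09357747206633
50 L [264.6 277.7] R [302.7 254.2] [311.4 257.3] T [288.2 240.9] B [287.1 294.4] cornerz -142.25191682482432
```

>>> {"op": "carry_out", "data": {
  "motion": [
    [-1, 0, 6, 0, 1],
    [-1, 0, 5, 0, 1],
    [0, 0, 4, 0, 1],
    [0, 0, 0, 0, 1],
    [0, 0, 0, 0, 1]
  ]
}}

```text
t: 50.0
eef_pos: [691.3, 114.0, 48.8]
tcp_rot: [3.142, -0.001, 3.089]
ft_force: [-1.6, 0.3, -0.3]
opening: 0.16
grip_force: 30.0
```

```bash
python3 sc.py | head -4
```

```text
[691.3 114.   48.9] F [-1.1 -0.9 -0.5] open 0.159 50.05
gray [ 245  226   55   41 1098] [273.8 245.1]
extremes L,R,T,B [245 242] [299 239] [284 226] [258 266]
0 L [237.9 242.5] R [294.  239.4] [293.9 251.1] T [279.2 226.2] B [252.3 269.1] cornerz 7.91134727988927
```

>>> {"op": "carry_out", "data": {
  "motion": [
    [0, 0, 3, 0, 1],
    [0, 0, 2, 0, 1],
    [0, 0, 0, 0, 1],
    [0, 0, 0, 0, 1]
  ]
}}

```text
t: 50.45
eef_pos: [691.5, 113.9, 43.9]
tcp_rot: [3.142, -0.0, 3.089]
ft_force: [0.4, -0.1, -0.3]
opening: 0.16
grip_force: 30.0
```

>>> {"op": "carry_out", "data": {
  "motion": [
    [0, 0, 2, 0, 1],
    [0, 0, 2, 0, 1],
    [0, 0, 0, 0, 1],
    [0, 0, 0, 0, 1]
  ]
}}

```text
t: 50.85
eef_pos: [691.9, 114.0, 40.3]
tcp_rot: [3.141, 0.001, 3.089]
ft_force: [1.6, -0.9, 3.8]
opening: 0.164
grip_force: 30.0
```

Contact reads 3.8 N, so the scoop is down. I release, lift away and check everything.

>>> {"op": "carry_out", "data": {
  "motion": [
    [0, 0, 0, 0, 0.6],
    [0, 0, 0, 0, 0.5],
    [0, 0, 0, 0, 0.5],
    [0, 0, -20, 0, 0.5],
    [0, 0, -40, 0, 0.5],
    [0, 0, -45, 0, 0.5],
    [0, 0, -45, 0, 0.5],
    [0, -45, 0, 0, 0.5],
    [0, -45, 0, 0, 0.5],
    [0, -45, 0, 0, 0.5],
    [0, -45, 0, 0, 0.5],
    [0, 0, 0, 0, 0.5]
  ]
}}

```text
t: 52.05
eef_pos: [681.6, -70.8, 189.6]
tcp_rot: [-3.141, -0.001, 3.085]
ft_force: [-0.1, -0.0, 1.0]
opening: 0.498
grip_force: 0.0
```

>>> {"op": "carry_out", "data": {
  "motion": [
    [0, -45, 0, 0, 0.5],
    [0, -45, 0, 0, 0.5],
    [0, -45, 0, 0, 0.5],
    [0, 0, 0, 0, 0.5],
    [0, 0, 0, 0, 0.5]
  ]
}}

```text
t: 52.55
eef_pos: [674.9, -200.7, 189.4]
tcp_rot: [3.141, -0.001, 3.088]
ft_force: [-0.5, -0.2, -0.1]
opening: 0.498
grip_force: 0.0
```

```bash
python3 sc.py | head -3; python3 tube.py s17.png | sed -n '20,36p'
python3 - <<'E'
from meas import *
T=shot('top','t17.png');S=shot('side')
def corners(C,roi):
    h=cv2.cvtColor(C['color'],cv2.COLOR_RGB2HSV); m=cv2.inRange(h,(75,10,80),(125,80,180)); k=np.zeros_like(m); k[roi[0]:roi[1],roi[2]:roi[3]]=255; m=cv2.morphologyEx(m&k,cv2.MORPH_CLOSE,np.ones((5,5)))
    n,l,q,ce=cv2.connectedComponentsWithStats(m); i=1+np.argmax(q[1:,4]); r=cv2.minAreaRect(np.argwhere(l==i)[:,::-1].astype(np.float32)); return r,q[i]
r,q=corners(T,(190,270,240,300)); print(r,q); print([onz(T,*p,40) for p in cv2.boxPoints(r)])
# predicted side px for level scoop vs observed handle
h=cv2.cvtColor(S['color'],cv2.COLOR_RGB2HSV)
c=onz(T,*r[0],40); print('centre',c,'-> origin',c+[19,-1,0])
o=c+[19,-1,-40]
f=lambda u,v,z: proj(S,[o[0]+u+.052*v,o[1]-.052*u+v,z])[0]
print('level prediction L,R,T,B',f(-84,36,40),f(46,-36,40),f(46,36,40),f(-84,-36,0))
# orange anywhere: lumps on counter/board/scoop
for nm,C in(('T',T),('S',S)):
    for b in blobs(C,(14,110,150),(30,200,255),10):
        if b[1]<120: print(nm,b[0],b[1],onz(C,*b[0],20))
# sticks in tin
for b in blobs(S,(8,150,60),(15,255,140),60,[(310,340),(390,340),(390,410),(310,410)]): print('stick',b[0],b[1],onz(S,*b[0],8))
# bystanders
z=cv2.imread('pics/side0.png'); d=np.abs(cv2.cvtColor(S['color'],cv2.COLOR_RGB2BGR).astype(int)-z).sum(2)>70
for n,p in(('glass0',[676,244,30]),('lid',[559,398,8]),('spoon',[607,-282,5])):
    u,v=proj(S,p)[0].astype(int); print(n,u,v,d[v-14:v+14,u-14:u+14].mean())
E
```

```text
[ 675.1 -199.6  189.6] F [-0.8  1.2  1.1] open 0.501 52.6
gray [245 228  55  40 996] [274.7 245.8]
extremes L,R,T,B [245 242] [299 240] [284 228] [257 267]
210 ....................................
211 ....................................
212 ....................................
213 ....................................
214 ..........+++++.....................
215 ..........++++#++...................
216 .........+#+++##+++...++............
217 .........+#####++#+.+++#+...........
218 .........+#+##+++#++#####+..........
219 .........+++++++##########+.........
220 ............++########+###..........
221 .............+############..........
222 .............+###########+..........
223 ..............########+++...........
224 ..............#######...............
225 ..............+#####+...............
226 ..............+####+................
((270.4938659667969, 221.11077880859375), (21.300487518310547, 39.9938850402832), 3.1798300743103027) [259 201  24  41 856]
[array([477.2, 159. ,  40. ]), array([603.2, 152.3,  40. ]), array([599.5,  84.9,  40. ]), array([473.4,  92.1,  40. ])]
ce
[... 1008 characters left out ...]
 ]
S [526.6 303.8] 106 [ 912.5 -386.9   20. ]
S [443.5 328. ] 56 [ 696.2 -324.9   20. ]
S [506.7 328.5] 114 [ 808.6 -404.1   20. ]
S [520.9 328.4] 60 [ 834.5 -421.6   20. ]
S [540.4 362.1] 18 [ 787.1 -494.8   20. ]
S [537.8 365.7] 23 [ 774.7 -496.5   20. ]
S [245.2 375. ] 31 [ 281.9 -185.7   20. ]
S [275.8 407.5] 11 [ 294.7 -276.4   20. ]
S [285.5 412.1] 17 [ 304.3 -293.7   20. ]
S [379.3 413.2] 28 [ 443.1 -390.4   20. ]
S [123.4 414.7] 30 [  57.8 -135.8   20. ]
S [364.7 416.8] 17 [ 416.7 -380.7   20. ]
stick [341.  367.4] 201 [ 454.3 -270.4    8. ]
stick [360.2 371.2] 199 [ 480.4 -298.7    8. ]
glass0 288 207 0.6007653061224489
lid 231 202 0.8507653061224489
spoon 398 338 0.6058673469387755
```

The scoop stands level: its corners match a flat-standing prediction to within about 2 px. Four lumps are in the tube and both sticks are in the tin. The bystander difference is high, so I check that against the top view.

Run:
```python
from meas import *
T=cv2.imread('pics/t17.png');z=cv2.imread('pics/top0.png');s=shot('side');C=shot('top')
d=cv2.absdiff(T,z).sum(2).astype(int); zs=cv2.imread('pics/side0.png'); ds=cv2.absdiff(s['color'][:,:,::-1].copy(),zs).sum(2).astype(int)
for n,p in(('glass0',[676,244,30]),('lid',[559,398,8]),('spoon',[607,-282,5]),('spoonh',[670,-330,5]),('glass1',[840,-75,30]),('board',[590,-70,12]),('farwood',[200,300,0])):
    u,v=proj(C,p)[0].astype(int); a,b=proj(s,p)[0].astype(int); print(n,(u,v),(d[v-8:v+8,u-8:u+8]>60).mean().round(2),'side',(a,b),(ds[b-8:b+8,a-8:a+8]>60).mean().round(2))
```

```text
glass0 (np.int64(232), np.int64(178)) 0.0 side (np.int64(288), np.int64(207)) 1.0
lid (np.int64(185), np.int64(214)) 0.0 side (np.int64(231), np.int64(202)) 1.0
spoon (np.int64(393), np.int64(200)) 1.0 side (np.int64(398), np.int64(338)) 0.98
spoonh (np.int64(406), np.int64(181)) 0.66 side (np.int64(435), np.int64(339)) 0.8
glass1 (np.int64(331), np.int64(128)) 0.0 side (np.int64(405), np.int64(242)) 0.48
board (np.int64(329), np.int64(205)) 0.25 side (np.int64(331), np.int64(282)) 1.0
farwood (np.int64(215), np.int64(326)) 0.0 side (np.int64(129), np.int64(262)) 1.0
```

The top view shows both glasses and the lid unchanged. The spoon is only hidden under the raised arm, which never went low near it. I hand in the job.

```bash
python3 -c "
from cell import env
print(env.job_done())"
```

```text
the job is handed in; nothing more can be done
None
```

I handed the job in, and no verdict came back: by my last camera checks all four lumps are in the tube, both sticks are in the tin, the scoop stands level and empty on the counter, and the glasses and lid have not moved; the spoon was hidden under the arm, so I could not check it.

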